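# Ice for the mug, then latch the ice box

### The arm

A 7-joint arm with a two-finger parallel gripper is mounted at the origin on a cart in front of the work surface, level with it; the furniture and walls round the work are solid. World frame = base frame: x ahead of the robot, y to its left, z up, the work surface at z = 0. Lengths are in mm, angles in rad, forces in N, time in s.
With the tool pointing down it reaches from about 400 to 900 mm from the base axis. Payload 5.5 kg.
Tool frame: the origin (TCP) lies between the finger pads; the fingertips stand robot.nose_length ahead of it and the grasp point (between the pads) lies 2 mm behind it (robot.nose_length is the distance from the TCP to the fingertips, in mm); z points along the fingers, y is the line along which they close (so a half turn about z gives the same grasp; the last joint's range is limited). The gripper opens to 92 mm and grips with 3 to 60 N. Pads are 19 mm wide; open, the fingers measure 130 mm over their backs; the gripper's body (75 mm by 190 mm) begins 47 mm behind the grasp point.
Start: joints at [-1.069, 0.501, -0.427, 1.55, 0.221, 1.138, -0.21], TCP at [153.711, 631.564, 243.729] pointing down, gripper open.
Joint ranges: [-2.88, 2.88], [-0.31, 2.03], [-1.54, 1.56], [0.2, 2.42], [-1.41, 4.55], [0.19, 2.02], [-2.57, 2.57]. Speed limits (rad/s): [2.57, 2.57, 3.14, 3.14, 3.14, 3.14, 3.14].

### API

Orientations are given as a 3x3 rotation matrix whose columns are the frame's x, y, z axes.
In Python, from rig import robot, cams gives the robot as it stands. The module is installed in compiled form; this text tells all that it offers.
- The arm moves only by the shell command python3 -m handwheel 'ROWS'. ROWS is JSON, a list that holds one entry, the list of rows, each a list of 5 numbers: the closure, from 0 (fully open) to 1 (shut), then the shift along the tool's x, y, z in mm, then the turn about the tool's z in degrees. In form: [[[claw, tx, ty, tz, spin], ...]]. A call has 1 to 5 rows; each row shifts and turns the commanded pose from where the row before left it, along the tool's axes as they then stand; what a row does not reach is not made up. A row lasts 1/12 s, in which the tool goes at most 41.7 mm and 7.16 degrees, less where a joint would pass 70% of its speed; a pose out of reach is approached as far as the arm can. A call with a gripper value outside its range is refused whole. The fingers move at their own pace and stop on an object; the grip force is fixed at half the most. Time passes only in rows, so rows that do not move let the fingers close. It gives the time, the measured TCP pose, the force, the opening and the grip force at its end, in the units of the state.
- robot.state(): the state, without advancing time (a new reading comes with each control period).
- cams.read_camera(name): name is "side" or "top" or "wrist"; returns the picture (400x640x3 uint8, red, green, blue); there is no depth.
- cams.calibration(name): a dict with "mtx" (3x3 intrinsics, pixels), "xyz" and "rotation" of the camera in the world; the wrist camera has in their place "T_tool_cam" (4x4, takes a point from camera to tool coordinates, whose origin is the TCP and whose axes are the flange's). Camera axes: x right, y up, looking along -z (the intrinsics and any distortion apply to the point x, -y, -z); pixel columns grow to the right and rows downward; lengths in mm; the calibration is good to about 2 mm. A picture is of the moment at which its call begins: read the wrist's pose just before it. calibration takes no time and is no camera call.
- robot.finish_job(): hands the job in; it is judged then, once.
The state is a dict: "time": time; "qpos": joint angles; "qvel": joint speeds; "joint_torque": joint torques, N m; "eef_pos": TCP position; "orientation": TCP orientation; "force": force on the tool from outside, world axes, zero at the start; "ft_torque": the same for the moment, N m; "gripper_width": finger opening in mm; "gripper_force": force on a finger pad.
Only numpy, scipy, OpenCV 4.12 (cv2) and the standard library are available. Lean on these libraries where they do the work, as an engineer would, in place of code of your own. Each camera call takes 0.05 s, during which the arm holds its last target. There are 200 camera calls.

### The job

Use the scoop to put ice from the open ice box into the cream mug, at least two pieces, without touching the ice with the gripper or spilling any outside. Lay the scoop back down on the worktop on its flat bottom, then close the lid and turn the latch grip until the tongue has climbed over its cam and dropped fully home in the notch. Leave the mug standing upright and do not disturb the other things.

Things in the scene. Friction and masses are not known exactly. Their poses are not given: they have to be found in the camera images.
- icebox_floor (a point): Centre of the trough floor of the fixed white ice box (250 x 180, rim 74 high, front deck 94), 22 above the worktop; x to the hinge at the back, y left, z up. Flat floor x +-85, y +-33; upright ends; sides upright for 30, then sloping out to y +-74 at the rim, 52 up. Ice lies in the half towards the hinge; the front 80 mm is clear.
- lid (a joint): White lid 188 x 180 x 19, hinged at the box's back; rad, 0 = shut, grows as it opens (starts 1.2 to 1.45, nearly upright; stop 1.75). Stiff: it stays where left; about 4 N at the free edge moves it. Shut, its top is level with the deck, 94 above the worktop.
- lid_hinge (a point): Middle of the lid's hinge line, 75 above the worktop. Its frame turns with the lid: y along the hinge (left), free edge at x = -189, outer face at z = +19. A steel keeper (ramp, crest, notch, stop) stands up to 15 out of the outer face at x -189 to -155, y -46 to +27: push beside it, e.g. at y = +55.
- lid_edge (a point): Middle of the lid's free edge, half-way through its thickness.
- latch (a joint): Sash-type latch turning on an upright post on the front deck; rad, grows counterclockwise from above. Starts 0 to 0.2: tongue to the right along the deck, grip to the left. Home at 1.40 +-0.05: tongue over the lid, grip to the front. Stop 1.45. Lid shut, its nose meets the ramp at 0.7, tops the 9 mm crest at 1.15 to 1.3, drops into the notch at 1.35. About 5 N at the grip.
- latch_lift (a joint): Height of the whole latch on its post, m: 0 = fully down (at the start, and home in the notch), about 0.009 on the crest. The grip rises with it; a spring of 3 to 5 N pulls it down.
- latch_grip (a point): Centre of the latch's black grip, an upright cylinder 18 across and 24 high, free on top, 48 from the pivot; 114 above the worktop when down. Home, it is 20 in front of the box. Can be held loosely or pushed sideways.
- latch_pivot (a point): Point on the axis of the latch's post, level with the grip's centre.
- scoop_base (a point): Flat-bottomed aluminium scoop (140 g), centre of the underside of its pan; x out of the mouth, y left, z up. Pan 58 wide, from the back wall at x = -29 (38 high) to the thin lip at x = +30; floor 2.5 thick; side walls 34 high at the back, 4 at the front. Slippery inside: ice slides out 15 to 30 degrees mouth-down. In the trough its handle clears the front deck while the pan's back is 18 or more from the front wall.
- scoop_grip (a point): Centre of the scoop's black grip, axes as scoop_base, at (-51, 0, +126) from it: 18 wide (y), 22 thick, 74 long, rising backwards at 75 degrees to the pan's floor. Hold it across the 18 mm, fingers along it (15 degrees from straight down) or straight down.
- mug_mouth (a point): Centre of the mouth of the cream mug with the faint pattern (ceramic, loose, 310 g): 94 high, 80 across, opening about 68 across, floor 7 above the worktop; handle to -y of this frame.
- ice_1: Piece of clear ice, a round-ended stub 22 across and 30 long, 12 g, slippery; origin at its centre.
- ice_2: Piece of clear ice, a round-ended stub 22 across and 30 long, 12 g, slippery; origin at its centre.
- ice_3: Piece of clear ice, a round-ended stub 22 across and 30 long, 12 g, slippery; origin at its centre.
- ice_4: Piece of clear ice, a round-ended stub 22 across and 30 long, 12 g, slippery; origin at its centre.
- ice_5: Piece of clear ice, a round-ended stub 22 across and 30 long, 12 g, slippery; origin at its centre.
- egg_timer: Bystander: round red and white egg timer, 62 across, 54 high; origin under its centre.
- salt_shaker: Bystander: glass salt shaker, 44 across, 90 high; origin under its centre.
- jam_jar: Bystander: jam jar with a red lid, 65 across, 86 high; origin under its centre.
- tea_box: Bystander: carton of tea, 71 x 126 x 76 high; origin under its centre.
- teaspoon: Bystander: teaspoon 130 long lying flat; origin under its centre.

How it is judged:
By the outcome, as a careful person would: the job done as asked, in the order asked, and still so for the second after the job is handed in, with the robot touching nothing.
It also fails if it takes over 72 s, if anything falls off the work surface, if the arm or the gripper's body presses on something with over 40 N, if the wrist force passes 120 N, or if a joint passes its speed limit or range.

## Working session

There is one attempt and no reset: what is moved stays moved. The work goes in short steps, Python scripts to look and compute and a shell command to move; the robot and the scene stay as the last step left them, time stands still between calls to the robot, and variables do not carry over. Pictures are saved under pics/ and viewed, at most 10 in all, crops included, and the job is handed in when it is done.

```bash
mkdir -p pics; python3 - <<'E'
from rig import robot,cams
import cv2,numpy as np
s=robot.state(); print(s['time'],s['eef_pos'],np.round(s['orientation'],3).tolist(),s['gripper_width'],s['force'])
print([a for a in dir(robot) if a[0]!='_'],robot.nose_length)
for n in("top","side","wrist"):
    c=cams.calibration(n);print(n,{k:np.round(v,3).tolist() for k,v in c.items()})
    im=cams.read_camera(n);cv2.imwrite(f"pics/{n}0.png",im[:,:,::-1])
E
```

```text
0.0 [153.65299967 630.91542827 242.69645309] [[-0.972, 0.236, -0.0], [0.236, 0.972, -0.002], [0.0, -0.002, -1.0]] 91.80975967937401 [-0.14434723  1.18281366  0.01449699]
['IKError', 'finish_job', 'nose_length', 'state'] 17.0
top {'mtx': [[409.31, 0.0, 319.03], [0.0, 409.31, 205.318], [0.0, 0.0, 1.0]], 'xyz': [409.089, -197.121, 1196.539], 'rotation': [[0.025, 0.989, -0.143], [-1.0, 0.025, -0.002], [0.001, 0.143, 0.99]]}
side {'mtx': [[431.601, 0.0, 318.692], [0.0, 431.601, 201.462], [0.0, 0.0, 1.0]], 'xyz': [351.575, 581.16, 921.404], 'rotation': [[-0.97, 0.16, -0.181], [-0.241, -0.698, 0.675], [-0.018, 0.698, 0.715]]}
wrist {'mtx': [[319.92, 0.0, 325.636], [0.0, 319.92, 200.092], [0.0, 0.0, 1.0]], 'T_tool_cam': [[-0.0, 0.953, 0.304, 82.113], [1.0, 0.0, -0.0, 0.165], [-0.0, 0.304, -0.953, -141.711], [0.0, 0.0, 0.0, 1.0]]}
```

View pics/top0.png

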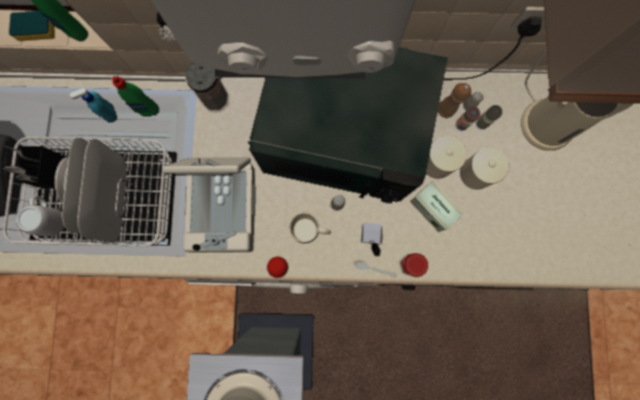

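View pics/side0.png

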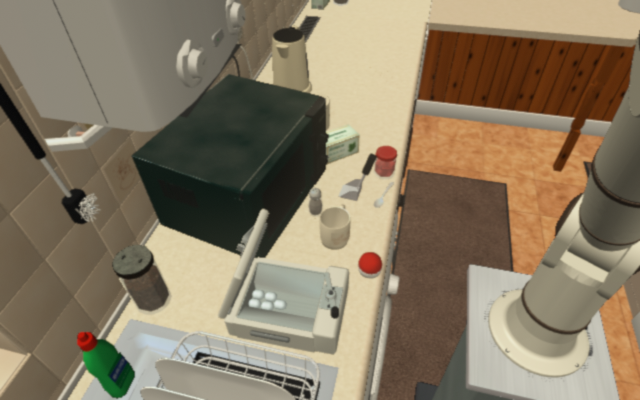

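```bash
cat > h.py <<'E'
import numpy as np,cv2
from rig import robot,cams
def pose(name):
    c=cams.calibration(name)
    if name!="wrist": return c['mtx'],np.array(c['rotation']),np.array(c['xyz'])
    s=robot.state();T=np.array(c['T_tool_cam']);R=np.array(s['orientation'])
    return c['mtx'],R@T[:3,:3],np.array(s['eef_pos'])+R@T[:3,3]
def ray(P,u,v):
    K,R,o=P;K=np.array(K)
    return o,R@np.array([(u-K[0,2])/K[0,0],-(v-K[1,2])/K[1,1],-1.])
def onz(P,u,v,z):
    o,d=ray(P,u,v);return o+d*(z-o[2])/d[2]
def tri(P1,a,P2,b):
    (o1,d1),(o2,d2)=ray(P1,*a),ray(P2,*b)
    t=np.linalg.lstsq(np.c_[d1,-d2],o2-o1,rcond=None)[0]
    p,q=o1+d1*t[0],o2+d2*t[1];return (p+q)/2,np.linalg.norm(p-q)
def proj(P,X):
    K,R,o=P;c=R.T@(np.array(X)-o);K=np.array(K)
    return K[0,0]*c[0]/-c[2]+K[0,2],-K[1,1]*c[1]/-c[2]+K[1,2]
def snap(name,f):
    P=pose(name);im=cams.read_camera(name)[:,:,::-1].copy();cv2.imwrite(f"pics/{f}.png",im);return P,im
E
python3 - <<'E'
from h import *
T,S=pose("top"),pose("side")
for n,u,v,z in [("mug",304,229,94),("scoop grip",376,248,129),("pan",372,233,20),("timer",277,266,30),("shaker",338,201,80),("ice",222,190,33),("boxFL",186,250,94),("boxFR",252,250,94),("boxBL",186,160,75),("boxBR",252,160,75),("grip",197,246,114)]:
    print(n,onz(T,u,v,z).round())
print(tri(T,(376,248),S,(370,161)),tri(T,(304,229),S,(335,218)))
im=cv2.imread("pics/top0.png")[150:285,170:470];a=cv2.resize(im,(800,360),interpolation=3)
im=cv2.imread("pics/side0.png")[140:350,215:415];b=cv2.resize(im,(229,240),interpolation=3)
w=cv2.resize(cv2.imread("pics/wrist0.png"),(384,240))
c=np.zeros((600,800,3),np.uint8);c[:360]=a;c[360:,:229]=b;c[360:,240:624]=w
cv2.imwrite("pics/c1.png",c)
E
```

```text
mug [ 503. -155.   94.]
scoop grip [ 455. -345.  129.]
pan [ 502. -348.   20.]
timer [402. -80.  30.]
shaker [ 584. -246.   80.]
ice [615.  87.  33.]
boxFL [439. 159.  94.]
boxFR [443. -18.  94.]
boxBL [690. 183.  75.]
boxBR [695.  -3.  75.]
grip [449. 124. 114.]
(array([ 451.50739863, -344.29405877,  136.46886505]), np.float64(6.373403092441897)) (array([ 504.59713134, -155.06595768,   89.38179322]), np.float64(2.951239173065688))
```

View pics/c1.png

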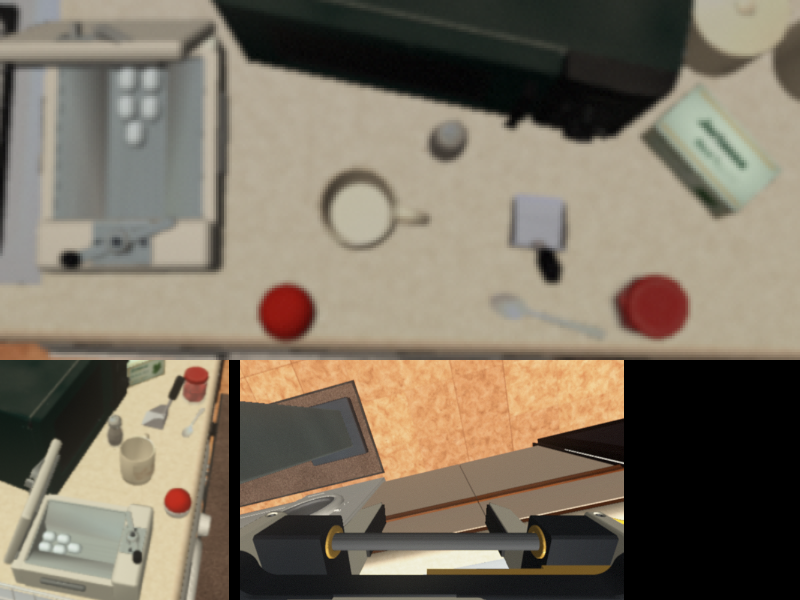

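```bash
python3 -m handwheel '[[[0,0,0,-30,-6.8],[0,0,0,-30,-6.8],[0,-25,-30,0,0],[0,-25,-30,0,0],[0,-25,-30,0,0]]]'; python3 -m handwheel '[[[0,-25,-30,0,0],[0,-25,-30,0,0],[0,-25,-30,0,0],[0,-25,-30,0,0],[0,-25,-30,0,0]]]'; python3 -m handwheel '[[[0,-25,-30,0,0],[0,-25,-30,0,0],[0,-25,-30,0,0],[0,0,0,0,0]]]'
```

```text
time: 0.57
eef_pos: [228.7, 540.8, 303.9]
orientation: [[-1.0, -0.001, -0.0], [-0.001, 1.0, 0.001], [0.0, 0.001, -1.0]]
force: [2.1, -0.3, 0.4]
gripper_width: 92.0
gripper_force: 0.0
time: 0.98
eef_pos: [354.2, 389.4, 303.6]
orientation: [[-1.0, 0.001, -0.0], [0.001, 1.0, -0.0], [0.0, -0.0, -1.0]]
force: [0.4, 0.1, -0.2]
gripper_width: 91.9
gripper_force: 0.0
time: 1.32
eef_pos: [434.2, 292.8, 303.3]
orientation: [[-1.0, 0.014, 0.002], [0.014, 1.0, -0.004], [-0.002, -0.004, -1.0]]
force: [0.1, -0.5, 0.0]
gripper_width: 91.9
gripper_force: 0.0
```

```bash
python3 -m handwheel '[[[0,-13,-39,0,0],[0,-13,-39,0,0],[0,-13,-39,0,0],[0,-13,-39,0,0],[0,-13,-39,0,0]]]'; python3 -m handwheel '[[[0,-20,-10,0,0],[0,-20,0,0,0],[0,0,0,0,0],[0,0,0,0,0]]]'
python3 -c "
from h import *
snap('wrist','w_box')"
python3 -m handwheel '[[[0,0,-40,0,0],[0,0,-40,0,0],[0,0,-40,0,0],[0,0,-40,0,0],[0,0,-40,0,0]]]'; python3 -m handwheel '[[[0,0,-10,0,0],[0,0,0,0,0],[0,0,0,0,0]]]'
python3 -c "
from h import *
snap('wrist','w_mug')"
python3 -m handwheel '[[[0,0,-40,0,0],[0,0,-40,0,0],[0,0,-40,0,0],[0,0,-40,0,0],[0,0,-20,0,0]]]';python3 -m handwheel '[[[0,3,-10,30,0],[0,0,0,30,0],[0,0,0,0,0],[0,0,0,0,0]]]'
python3 -c "
from h import *
snap('wrist','w_scoop')
a=[cv2.imread('pics/w_%s.png'%n)[:300] for n in('box','mug','scoop')]
c=np.zeros((600,800,3),np.uint8)
for k,i in enumerate(a): c[(k//2)*250:(k//2)*250+188,(k%2)*400:(k%2)*400+400]=cv2.resize(i,(400,188),interpolation=3)
cv2.imwrite('pics/c2.png',a[2]); cv2.imwrite('pics/c3.png',np.vstack(a[:2]))"
```

```text
time: 1.73
eef_pos: [493.0, 104.4, 303.7]
orientation: [[-1.0, 0.001, 0.0], [0.001, 1.0, 0.0], [-0.0, 0.0, -1.0]]
force: [1.5, 0.3, 0.6]
gripper_width: 91.7
gripper_force: 0.0
time: 2.07
eef_pos: [533.1, 96.0, 303.1]
orientation: [[-1.0, 0.002, -0.001], [0.002, 1.0, 0.0], [0.001, 0.0, -1.0]]
force: [-0.6, -0.4, -0.5]
gripper_width: 91.5
gripper_force: 0.0
time: 2.53
eef_pos: [531.7, -104.2, 303.9]
orientation: [[-1.0, -0.001, -0.0], [-0.001, 1.0, 0.0], [0.0, 0.0, -1.0]]
force: [0.9, 0.4, 0.3]
gripper_width: 92.3
gripper_force: 0.0
time: 2.78
eef_pos: [532.1, -113.1, 303.6]
orientation: [[-1.0, 0.002, -0.001], [0.002, 1.0, 0.001], [0.001, 0.001, -1.0]]
force: [-0.1, 1.5, 0.1]
gripper_width: 91.7
gripper_force: 0.0
time: 3.25
eef_pos: [532.1, -296.8, 303.7]
orientation: [[-1.0, 0.002, -0.0], [0.002, 1.0, -0.002], [0.0, -0.002, -1.0]]
force: [-0.0, -0.9, 0.1]
gripper_width: 92.0
gripper_force: 0.0
time: 3.58
eef_pos: [529.3, -300.6, 242.2]
orientation: [[-1.0, -0.002, -0.004], [-0.002, 1.0, 0.003], [0.004, 0.003, -1.0]]
force: [0.2, 0.3, 1.2]
gripper_width: 91.7
gripper_force: 0.0
```

View pics/c2.png

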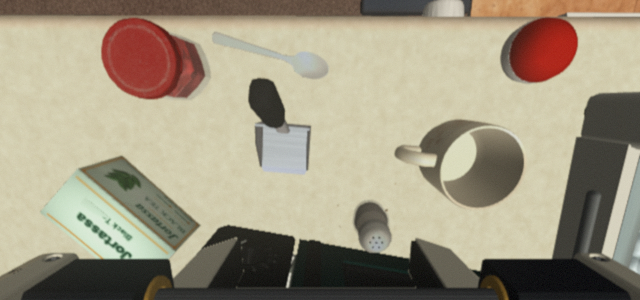

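View pics/c3.png

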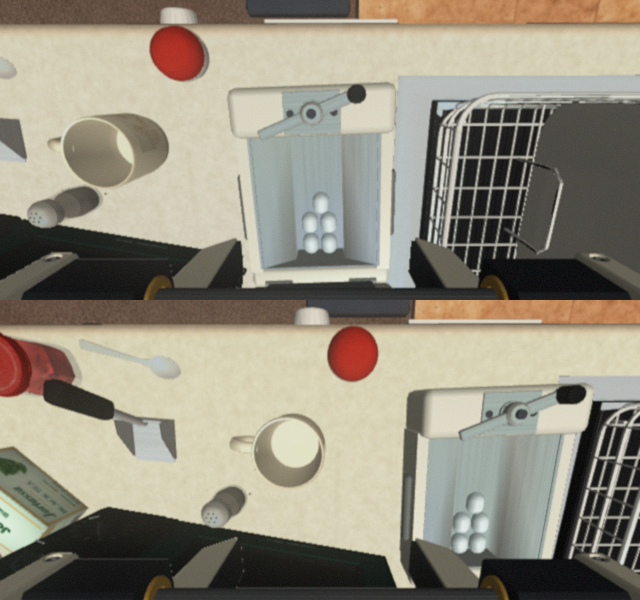

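```bash
python3 - <<'E'
from h import *
c=cams.calibration('wrist');T=np.array(c['T_tool_cam'])
def wp(p):
    R=np.diag([-1.,1,-1]);return c['mtx'],R@T[:3,:3],np.array(p)+R@T[:3,3]
B,M,S=wp([533.1,96,303.1]),wp([532.1,-113.1,303.6]),wp([529.3,-300.6,242.2])
ims={n:cv2.imread(f'pics/w_{n}.png') for n in('box','mug','scoop')}
def dark(n,x0,x1,y0,y1,t=60):
    m=(ims[n][y0:y1,x0:x1].max(2)<t).astype(np.uint8)
    k,l,st,ce=cv2.connectedComponentsWithStats(m);i=1+st[1:,4].argmax()
    ys,xs=np.where(l==i);r=cv2.minAreaRect(np.c_[xs,ys].astype(np.float32));print(n,st[i],r)
    return ce[i]+[x0,y0]
a=dark('scoop',235,300,70,135);b=dark('mug',30,125,70,130)
print('grip',a,b,tri(S,a,M,b))
print('lip',onz(S,263,172,2.5),onz(S,306,174,2.5),'backtop',onz(S,256,123,36),onz(S,311,126,36))
print('mug',tri(S,(482,163),M,(289,151)),onz(M,289,151,94))
print('latchgrip',dark('box',335,375,80,110),tri(B,(357,94),M,(571,95)),'pivot',tri(B,(311,113),M,(516,113)))
print('front deck corners',onz(B,231,92,94),onz(B,393,84,94),'trough front rim', onz(B,250,137,74),onz(B,381,133,74))
print('ice',[onz(B,u,v,33).round() for u,v in((319,202),(308,219),(328,220),(312,242),(330,242))])
print('floor edges',[onz(B,u,v,22).round() for u,v in((291,137),(338,137),(293,262),(346,262))])
E
```

```text
scoop [  15    9   34   48 1168] ((30.396549224853516, 33.24137878417969), (51.6233024597168, 28.782777786254883), 68.19859313964844)
mug [  14   10   70   39 1506] ((48.099998474121094, 29.200000762939453), (74.31351470947266, 23.717082977294922), 18.434947967529297)
grip [266.39640411 102.32962329] [76.64475432 99.22177955] (array([ 450.67524242, -345.01256896,  132.67108451]), np.float64(0.7757111603225179))
lip [ 532.99132249 -376.72873781    2.5       ] [ 535.48649621 -324.43421313    2.5       ] backtop [ 472.42549856 -374.30172186   36.        ] [ 475.5366762 -316.0482062   36.       ]
mug (array([ 505.85076021, -153.92188591,   87.68198629]), np.float64(1.206631008739929)) [ 505.46311501 -153.24765614   94.        ]
box [ 13   5  17  17 223] ((21.0, 13.0), (16.0, 16.0), 90.0)
latchgrip [356.08520179  93.32735426] (array([447.23742358, 126.66146348, 116.473829  ]), np.float64(0.0720962995492679)) pivot (array([465.05207897,  81.20261423, 107.45474593]), np.float64(0.9684655309035695))
front deck corners [445.04122654  -2.21084868  94.        ] [437.22620741 165.60615844  94.        ] trough front rim [493.50349071   9.54451984  74.        ] [489.00788891 159.25029823  74.        ]
ice [array([585.,  87.,  33.]), array([610.,  72.,  33.]), array([611.,  99.,  33.]), array([644.,  77.,  33.]), array([644., 102.,  33.])]
floor edges [array([499.,  51.,  22.]), array([499., 112.,  22.]), array([682.,  48.,  22.]), array([682., 126.,  22.])]
```

```bash
python3 -m handwheel '[[[0,26,-15,0,0],[0,26,-15,0,0],[0,25.5,-14.5,0,0],[0,0,0,0,3],[0,0,0,0,0]]]'; python3 -m handwheel '[[[0,0,0,20,0],[0,0,0,0,0]]]';python3 -c "
from h import *
s=robot.state();print(s['eef_pos'],s['orientation'].round(4).tolist());snap('wrist','w_s2')"; cp pics/w_s2.png pics/v6.png
```

```text
time: 4.05
eef_pos: [452.1, -349.3, 246.6]
orientation: [[-0.998, 0.057, 0.004], [0.057, 0.998, -0.002], [-0.004, -0.002, -1.0]]
force: [0.6, 0.2, 0.8]
gripper_width: 92.1
gripper_force: 0.0
time: 4.22
eef_pos: [453.2, -346.0, 223.2]
orientation: [[-0.999, 0.049, 0.0], [0.049, 0.999, 0.001], [-0.0, 0.001, -1.0]]
force: [-0.7, 0.8, -0.9]
gripper_width: 91.7
gripper_force: 0.0
[ 453.17008794 -346.00817718  223.21056321] [[-0.9988, 0.0491, 0.0002], [0.0491, 0.9988, 0.0015], [-0.0001, 0.0015, -1.0]]
```

View pics/v6.png

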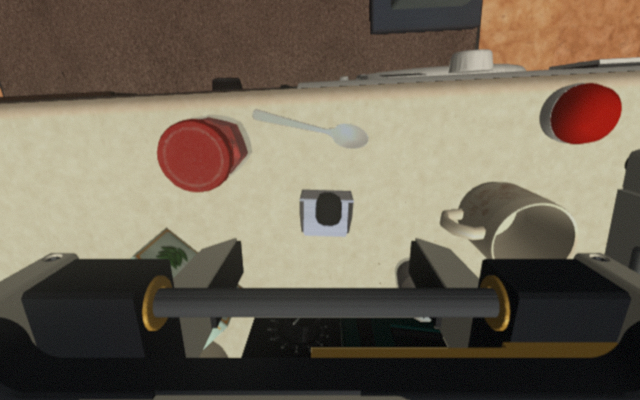

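```bash
python3 -m handwheel '[[[0,0.5,1,33,0],[0,0.5,0,33,0],[0,0,0,33,0],[0,0,0,0,0],[0,0,0,0,0]]]'; python3 -m handwheel '[[[1,0,0,0,0],[1,0,0,0,0],[1,0,0,0,0],[1,0,0,0,0],[1,0,0,0,0]]]'; python3 -m handwheel '[[[1,0,0,0,0],[1,0,0,0,0],[1,0,0,-10,0],[1,0,0,-10,0],[1,0,0,0,0]]]'
```

```text
time: 4.68
eef_pos: [451.1, -345.9, 124.4]
orientation: [[-0.999, 0.051, -0.002], [0.051, 0.999, 0.002], [0.002, 0.002, -1.0]]
force: [0.5, -1.0, -0.1]
gripper_width: 91.8
gripper_force: 0.0
time: 5.1
eef_pos: [451.5, -347.7, 126.0]
orientation: [[-0.999, 0.054, 0.002], [0.054, 0.999, -0.001], [-0.002, -0.001, -1.0]]
force: [0.3, 0.6, -0.1]
gripper_width: 62.9
gripper_force: 0.0
time: 5.52
eef_pos: [452.2, -348.4, 147.3]
orientation: [[-0.999, 0.054, 0.003], [0.054, 0.999, -0.002], [-0.003, -0.002, -1.0]]
force: [0.6, 0.2, -0.4]
gripper_width: 29.8
gripper_force: 0.0
```

```bash
python3 -m handwheel '[[[0.6,0,1.5,10,0],[0.6,0,0,10,0],[0.6,0,0,1,0],[1,0,0,0,0],[1,0,0,0,0]]]'; python3 -m handwheel '[[[1,0,0,0,0],[1,0,0,0,0],[1,0,0,0,0],[1,0,0,0,0],[1,0,0,0,0]]]'; 
```

```text
time: 5.93
eef_pos: [450.4, -345.5, 122.8]
orientation: [[-0.999, 0.054, -0.002], [0.054, 0.999, 0.001], [0.002, 0.001, -1.0]]
force: [-0.1, -0.6, 0.3]
gripper_width: 27.7
gripper_force: 0.0
time: 6.35
eef_pos: [450.9, -345.8, 123.7]
orientation: [[-0.999, 0.054, -0.0], [0.054, 0.999, 0.0], [0.0, 0.0, -1.0]]
force: [-0.4, -0.3, -1.5]
gripper_width: 17.9
gripper_force: 30.0
```

```bash
python3 -m handwheel '[[[1,0,0,-30,0],[1,0,0,-35,0],[1,0,0,-35,0],[1,0,0,-25,-1],[1,-5,15,0,-2]]]'; python3 -m handwheel '[[[1,-5,30,0,-2.1],[1,-5,30,0,0],[1,-5,30,0,0],[1,0,30,0,0],[1,0,0,0,0]]]'
python3 - <<'E'
from h import *
c=cams.calibration('wrist');T=np.array(c['T_tool_cam']);R=np.diag([-1.,1,-1])
B=(c['mtx'],R@T[:3,:3],np.array([533.1,96,303.1])+R@T[:3,3])
im=cv2.imread('pics/w_box.png');g=cv2.cvtColor(im,6)
L=cv2.createLineSegmentDetector().detect(g)[0][:,0]
for l in L:
    if np.hypot(l[2]-l[0],l[3]-l[1])>28 and 225<min(l[0],l[2]) and max(l[0],l[2])<402 and 70<min(l[1],l[3]) and max(l[1],l[3])<275:
        o=[l.round(0).tolist()]
        for z in(22,74,94):
            a,b=onz(B,l[0],l[1],z),onz(B,l[2],l[3],z);d=b-a;th=np.degrees(np.arctan2(d[1],d[0]))
            o.append((z,((a[:2])).round().tolist(),b[:2].round().tolist(),round(th,1)))
        print(*o)
E
```

```text
time: 6.77
eef_pos: [457.7, -336.5, 255.2]
orientation: [[-1.0, 0.006, 0.008], [0.006, 1.0, -0.008], [-0.008, -0.008, -1.0]]
force: [0.2, -1.4, -1.8]
gripper_width: 17.4
gripper_force: 30.0
time: 7.18
eef_pos: [468.7, -202.7, 247.8]
orientation: [[-0.999, -0.044, -0.002], [-0.044, 0.999, 0.005], [0.001, 0.005, -1.0]]
force: [0.0, 0.6, -1.9]
gripper_width: 17.7
gripper_force: 30.0
[234.0, 87.0, 387.0, 81.0] (22, [438.0, -18.0], [431.0, 172.0], np.float64(92.0)) (74, [440.0, -4.0], [434.0, 163.0], np.float64(92.0)) (94, [440.0, 2.0], [435.0, 159.0], np.float64(92.0))
[389.0, 267.0, 391.0, 169.0] (22, [690.0, 190.0], [543.0, 185.0], np.float64(-177.9)) (74, [661.0, 178.0], [531.0, 174.0], np.float64(-177.9)) (94, [649.0, 174.0], [527.0, 169.0], np.float64(-177.9))
[240.0, 176.0, 247.0, 238.0] (22, [551.0, -21.0], [644.0, -17.0], np.float64(2.1)) (74, [539.0, -6.0], [620.0, -3.0], np.float64(2.1)) (94, [534.0, -1.0], [611.0, 2.0], np.float64(2.1))
[244.0, 237.0, 236.0, 177.0] (22, [642.0, -22.0], [553.0, -25.0], np.float64(-178.0)) (74, [618.0, -7.0], [540.0, -10.0], np.float64(-178.0)) 
[... 2229 characters left out ...]
0, -22.0], np.float64(2.3)) (74, [448.0, -9.0], [489.0, -7.0], np.float64(2.3)) (94, [449.0, -3.0], [487.0, -2.0], np.float64(2.3))
[286.0, 90.0, 234.0, 93.0] (22, [442.0, 46.0], [445.0, -18.0], np.float64(-87.2)) (74, [443.0, 52.0], [446.0, -4.0], np.float64(-87.2)) (94, [443.0, 55.0], [446.0, 1.0], np.float64(-87.2))
[328.0, 87.0, 287.0, 88.0] (22, [438.0, 99.0], [440.0, 48.0], np.float64(-88.0)) (74, [439.0, 99.0], [441.0, 54.0], np.float64(-88.0)) (94, [440.0, 99.0], [442.0, 56.0], np.float64(-88.0))
[287.0, 120.0, 259.0, 132.0] (22, [478.0, 46.0], [493.0, 10.0], np.float64(-67.0)) (74, [475.0, 52.0], [488.0, 21.0], np.float64(-67.0)) (94, [473.0, 55.0], [486.0, 25.0], np.float64(-67.0))
```

```bash
python3 -m handwheel '[[[1,-3.7,25,0,0],[1,-3.7,35,0,0],[1,-3.7,35,0,0],[1,-3.7,35,0,0],[1,-3.7,35,0,0]]]'; python3 -m handwheel '[[[1,-3.7,35,0,0],[1,-3.7,35,0,0],[1,-2,30,0,0],[1,0,15,0,0],[1,0,0,0,0]]]';  python3 -m handwheel '[[[1,0,0,0,0],[1,0,0,0,0]]]'; python3 -c "
from h import *
s=robot.state();print(s['eef_pos'],s['orientation'].round(4).tolist())"
```

```text
time: 7.6
eef_pos: [480.4, -43.4, 248.2]
orientation: [[-0.999, -0.035, -0.001], [-0.035, 0.999, 0.0], [0.001, 0.0, -1.0]]
force: [1.3, 0.4, -1.3]
gripper_width: 17.7
gripper_force: 30.0
time: 8.02
eef_pos: [485.5, 75.3, 248.3]
orientation: [[-0.999, -0.043, -0.001], [-0.043, 0.999, 0.002], [0.001, 0.002, -1.0]]
force: [0.2, -0.1, -1.4]
gripper_width: 17.9
gripper_force: 30.0
time: 8.18
eef_pos: [486.1, 69.0, 248.2]
orientation: [[-0.999, -0.035, -0.001], [-0.035, 0.999, -0.001], [0.001, -0.001, -1.0]]
force: [-0.5, -0.9, -1.6]
gripper_width: 18.0
gripper_force: 30.0
[486.065553    68.99641316 248.24630719] [[-0.9994, -0.0346, -0.0009], [-0.0346, 0.9994, -0.0008], [0.0009, -0.0008, -1.0]]
```

```bash
python3 -m handwheel '[[[1,-1.8,6.5,10,0],[1,0,6.3,10,0],[1,0,0,0,0],[1,0,0,0,0],[1,0,0,0,0]]]'; python3 -m handwheel '[[[1,0,0,0,0],[1,0,0,0,0]]]'; python3 -m handwheel '[[[1,0,0,0,0]]]'
```

```text
time: 8.6
eef_pos: [487.5, 82.7, 228.3]
orientation: [[-0.999, -0.035, -0.001], [-0.035, 0.999, -0.0], [0.001, -0.0, -1.0]]
force: [-0.0, -0.3, -0.8]
gripper_width: 18.1
gripper_force: 30.0
time: 8.77
eef_pos: [488.0, 82.7, 229.0]
orientation: [[-0.999, -0.035, 0.001], [-0.035, 0.999, 0.0], [-0.001, -0.0, -1.0]]
force: [0.3, -1.1, -1.7]
gripper_width: 17.8
gripper_force: 30.0
time: 8.85
eef_pos: [488.0, 82.8, 229.0]
orientation: [[-0.999, -0.035, 0.001], [-0.035, 0.999, 0.0], [-0.001, 0.0, -1.0]]
force: [0.3, -0.3, -1.9]
gripper_width: 17.8
gripper_force: 30.0
```

```bash
python3 -m handwheel '[[[1,0,-0.7,20,0],[1,0,0,20,0],[1,0,0,15,0],[1,0,0,0,0],[1,0,0,0,0]]]'; python3 -m handwheel '[[[1,0,0,8,0],[1,0,0,8,0],[1,0,0,4,0],[1,0,0,0,0],[1,0,0,0,0]]]'; python3 -m handwheel '[[[1,0,0,3,0],[1,0,0,0,0],[1,0,0,0,0]]]'
```

```text
time: 9.27
eef_pos: [487.3, 82.1, 173.4]
orientation: [[-0.999, -0.035, -0.002], [-0.035, 0.999, -0.0], [0.002, -0.0, -1.0]]
force: [0.0, 0.7, -0.1]
gripper_width: 17.8
gripper_force: 30.0
time: 9.68
eef_pos: [487.6, 82.2, 153.6]
orientation: [[-0.999, -0.035, -0.001], [-0.035, 0.999, -0.0], [0.001, -0.0, -1.0]]
force: [0.2, 0.2, -2.1]
gripper_width: 18.0
gripper_force: 30.0
time: 9.93
eef_pos: [487.8, 82.3, 150.7]
orientation: [[-0.999, -0.035, -0.0], [-0.035, 0.999, -0.0], [0.0, -0.0, -1.0]]
force: [0.2, -0.1, -1.5]
gripper_width: 18.0
gripper_force: 30.0
```

```bash
python3 -m handwheel '[[[1,0,0,3,0],[1,0,0,0,0],[1,0,0,0,0]]]'; python3 -m handwheel '[[[1,0,0,1,0],[1,0,0,0,0]]]'; python3 -m handwheel '[[[1,0,0,1,0],[1,0,0,0,0]]]'
```

```text
time: 10.18
eef_pos: [487.6, 82.2, 147.6]
orientation: [[-0.999, -0.035, -0.0], [-0.035, 0.999, -0.0], [0.0, -0.0, -1.0]]
force: [-0.4, 0.3, -1.5]
gripper_width: 17.8
gripper_force: 30.0
time: 10.35
eef_pos: [487.7, 82.3, 146.6]
orientation: [[-0.999, -0.035, -0.0], [-0.035, 0.999, 0.0], [0.0, 0.0, -1.0]]
force: [0.3, 0.3, -1.3]
gripper_width: 17.9
gripper_force: 30.0
time: 10.52
eef_pos: [487.8, 82.3, 145.6]
orientation: [[-0.999, -0.035, 0.0], [-0.035, 0.999, 0.0], [-0.0, 0.0, -1.0]]
force: [0.2, -0.6, -2.0]
gripper_width: 17.9
gripper_force: 30.0
```

```bash
python3 -m handwheel '[[[1,0,0,1,0],[1,0,0,0,0]]]'; python3 -m handwheel '[[[1,0,0,1,0],[1,0,0,0,0]]]'; python3 -m handwheel '[[[1,0,0,0.7,0],[1,0,0,0,0]]]'|grep -E 'force|pos'; python3 -c "
from h import *
snap('side','s1');snap('top','t1')
a=cv2.imread('pics/s1.png')[220:350,215:365];b=cv2.imread('pics/t1.png')[150:260,170:300]
cv2.imwrite('pics/v7.png',np.hstack([cv2.resize(a,(400,346),interpolation=3),cv2.resize(b,(400,346),interpolation=3)]))"
```

```text
time: 10.68
eef_pos: [488.5, 82.4, 145.5]
orientation: [[-0.999, -0.035, 0.001], [-0.035, 0.999, 0.0], [-0.001, 0.0, -1.0]]
force: [-0.5, 0.6, 4.7]
gripper_width: 18.0
gripper_force: 30.0
time: 10.85
eef_pos: [489.1, 82.5, 145.5]
orientation: [[-0.999, -0.035, 0.003], [-0.035, 0.999, 0.0], [-0.003, 0.0, -1.0]]
force: [-2.6, -0.1, 10.7]
gripper_width: 18.3
gripper_force: 30.0
eef_pos: [489.6, 82.7, 145.4]
force: [-2.3, -0.5, 15.4]
gripper_force: 30.0
```

View pics/v7.png

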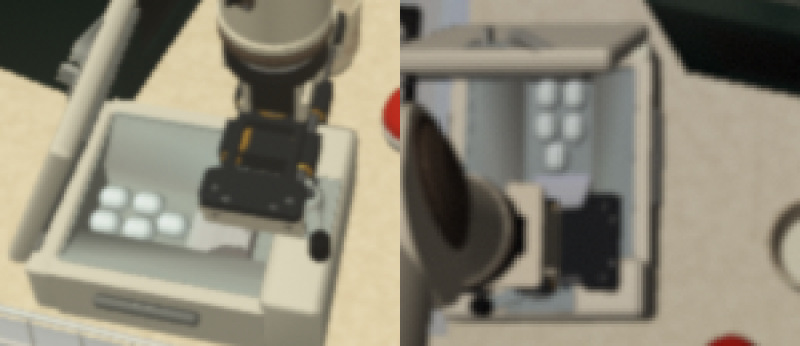

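```bash
python3 -m handwheel '[[[1,-4,0,-1.9,0],[1,-4,0,0,0],[1,-4,0,0,0],[1,-4,0,0,0]]]'; python3 -m handwheel '[[[1,-4,0,0,0],[1,-4,0,0,0],[1,-4,0,0,0]]]';  python3 -m handwheel '[[[1,-4,0,0,0],[1,-4,0,0,0]]]'
```

```text
time: 11.45
eef_pos: [504.6, 83.0, 145.5]
orientation: [[-0.999, -0.035, 0.001], [-0.035, 0.999, 0.0], [-0.001, 0.0, -1.0]]
force: [-2.5, 0.8, 6.7]
gripper_width: 18.1
gripper_force: 30.0
time: 11.7
eef_pos: [516.7, 83.5, 145.5]
orientation: [[-0.999, -0.035, 0.001], [-0.035, 0.999, 0.0], [-0.001, 0.0, -1.0]]
force: [-1.4, -0.0, 6.6]
gripper_width: 18.1
gripper_force: 30.0
time: 11.87
eef_pos: [524.7, 83.8, 145.6]
orientation: [[-0.999, -0.035, 0.001], [-0.035, 0.999, 0.0], [-0.001, 0.0, -1.0]]
force: [-2.0, -0.6, 7.4]
gripper_width: 18.2
gripper_force: 30.0
```

```bash
python3 -m handwheel '[[[1,-4,0,0,0],[1,-4,0,0,0]]]'|grep -E 'force|pos'; python3 -m handwheel '[[[1,-4,0,0,0],[1,0,0,0,0]]]'|grep -E 'force|pos'; python3 -c "
from h import *
snap('side','s2');snap('top','t2')
a=cv2.imread('pics/s2.png')[220:350,215:365];b=cv2.imread('pics/t2.png')[150:260,170:300]
cv2.imwrite('pics/v8.png',np.hstack([cv2.resize(a,(400,346),interpolation=3),cv2.resize(b,(400,346),interpolation=3)]))"
```

```text
eef_pos: [532.7, 84.0, 145.5]
force: [-1.7, -0.4, 8.6]
gripper_force: 30.0
eef_pos: [537.4, 84.2, 145.5]
force: [-0.4, 0.1, 4.6]
gripper_force: 30.0
```

View pics/v8.png

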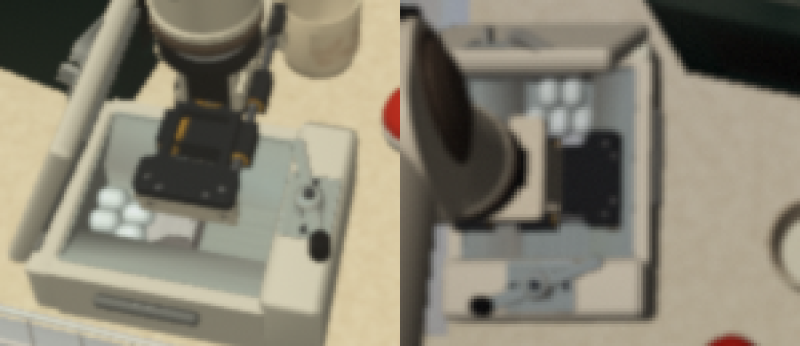

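```bash
python3 -m handwheel '[[[1,-4,0,0,0],[1,-3.5,0,0,0],[1,0,0,0,0]]]'|grep -E 'force|pos'; python3 -m handwheel '[[[1,0,0,-3,0],[1,0,0,-6,0],[1,0,0,-9,0],[1,0,0,-12,0],[1,0,0,-14,0]]]'|grep -E 'force|pos';python3 -m handwheel '[[[1,0,0,-14,0],[1,0,0,-12,0],[1,0,0,-8,0],[1,0,0,-4,0],[1,0,0,0,0]]]'|grep -E 'force|pos';python3 -c "
from h import *
snap('side','s3');snap('top','t3')
a=cv2.imread('pics/s3.png')[180:350,215:365];b=cv2.imread('pics/t3.png')[130:260,170:300]
cv2.imwrite('pics/v9.png',np.hstack([cv2.resize(a,(400,453),interpolation=3),cv2.resize(b,(400,453),interpolation=3)]))"
```

```text
eef_pos: [544.4, 84.4, 145.5]
force: [-0.8, 0.7, 6.2]
gripper_force: 30.0
eef_pos: [542.7, 84.1, 189.5]
force: [0.6, 0.4, -1.6]
gripper_force: 30.0
eef_pos: [543.8, 84.3, 228.2]
force: [0.3, -0.2, -1.2]
gripper_force: 30.0
```

View pics/v9.png

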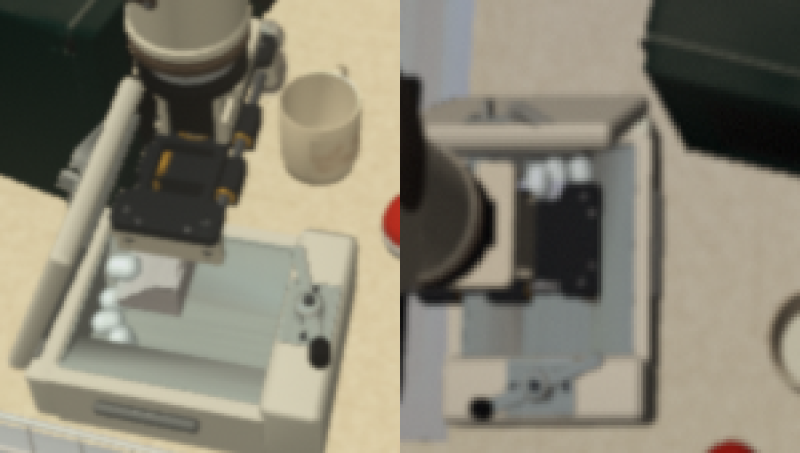

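```bash
python3 - <<'E'
from h import *
T,S=pose('top'),pose('side')
for n,(x0,x1,y0,y1) in {'s1':(215,300,255,335),'s3':(245,300,265,320),'t1':(205,240,165,210),'t3':(205,240,165,200)}.items():
    im=cv2.imread(f'pics/{n}.png')[y0:y1,x0:x1].astype(int)
    print(n)
    for th in(205,218,230):
        m=(im.min(2)>th).astype(np.uint8)
        k,l,st,ce=cv2.connectedComponentsWithStats(m)
        print(th,[( (c+[x0,y0]).round(1).tolist(),int(s[4])) for c,s in zip(ce[1:],st[1:]) if s[4]>2])
# where would pan points project in s3?
th=np.radians(2.1);e=np.array([np.cos(th),np.sin(th),0]);f=np.array([-np.sin(th),np.cos(th),0])
b=np.array([543.8,84.3,104.5])+52.5*e
for x in(-15,0,15,30):
    print(x,[np.round(proj(S,b+x*e+y*f+[0,0,14]),0).tolist() for y in(-25,0,25)],[np.round(proj(T,b+x*e+y*f+[0,0,14]),0).tolist() for y in(-25,0,25)])
E
```

```text
s1
205 [([256.7, 293.2], 29), ([269.0, 295.4], 33), ([252.9, 302.2], 32), ([278.0, 303.1], 31), ([265.5, 305.0], 36)]
218 [([256.5, 293.1], 16), ([268.7, 295.3], 15), ([252.9, 302.1], 14), ([277.7, 303.1], 15), ([265.3, 304.8], 18)]
230 []
s3
205 [([259.9, 278.8], 31), ([255.1, 291.1], 8), ([253.7, 299.4], 23), ([258.6, 305.3], 9)]
218 [([259.4, 278.7], 12), ([258.5, 305.5], 4)]
230 []
t1
205 []
218 []
230 []
t3
205 []
218 []
230 []
-15 [[281.0, 273.0], [278.0, 283.0], [275.0, 292.0]] [[224.0, 196.0], [214.0, 197.0], [205.0, 197.0]]
0 [[275.0, 272.0], [272.0, 281.0], [268.0, 291.0]] [[224.0, 191.0], [214.0, 191.0], [205.0, 191.0]]
15 [[268.0, 271.0], [265.0, 280.0], [262.0, 290.0]] [[224.0, 185.0], [215.0, 186.0], [205.0, 186.0]]
30 [[262.0, 270.0], [259.0, 279.0], [255.0, 289.0]] [[224.0, 180.0], [215.0, 180.0], [205.0, 180.0]]
```

```bash
python3 -m handwheel '[[[1,1.5,0,-2,0],[1,3.5,0,-3,0],[1,5.5,0,-4,0],[1,7.5,0,-5,0],[1,10,0,-5,0]]]'|grep -E 'force|pos'; python3 -m handwheel '[[[1,12,0,-4,0],[1,14,0,-3,0],[1,16,0,-2,0],[1,0,0,0,0],[1,0,0,0,0]]]'|grep -E 'force|pos'; python3 -m handwheel '[[[1,0,0,-3,0],[1,0,0,-2,0],[1,0,0,0,0]]]'; python3 - <<'E'
from h import *
S,a=snap('side','s4');T,b=snap('top','t4')
p=np.array(robot.state()['eef_pos']);print(p)
for n,im,x0,x1,y0,y1 in(('s',a,240,320,240,320),('t',b,200,245,160,215)):
    w=im[y0:y1,x0:x1].min(2)
    for th in(150,170,190,205):
        k,l,st,ce=cv2.connectedComponentsWithStats((w>th).astype(np.uint8))
        print(n,th,[( (c+[x0,y0]).round(1).tolist(),int(q[4])) for c,q in zip(ce[1:],st[1:]) if q[4]>4])
th=np.radians(2.1);e=np.array([np.cos(th),np.sin(th),0]);f=np.array([-np.sin(th),np.cos(th),0])
q=p+52.5*e-[0,0,124]
for x in(-15,0,15,30):
    print(x,[np.round(proj(S,q+x*e+y*f+[0,0,14]),0).tolist() for y in(-20,0,20)])
E
```

```text
eef_pos: [514.6, 83.2, 246.2]
force: [0.0, -0.8, -1.2]
gripper_force: 30.0
eef_pos: [472.7, 81.7, 255.7]
force: [1.2, 0.8, -1.4]
gripper_force: 30.0
time: 14.57
eef_pos: [474.2, 81.8, 260.5]
orientation: [[-0.999, -0.035, 0.001], [-0.035, 0.999, 0.0], [-0.001, 0.0, -1.0]]
force: [-0.2, -0.3, -1.1]
gripper_width: 17.6
gripper_force: 30.0
[473.74155898  81.7782136  259.92972415]
s 150 [([245.5, 255.0], 206), ([283.0, 282.9], 3376), ([256.3, 317.4], 155)]
s 170 [([245.0, 253.7], 115), ([275.6, 258.0], 755), ([299.1, 278.7], 337), ([318.0, 290.1], 14), ([257.2, 298.2], 189), ([283.1, 294.6], 77), ([273.9, 307.9], 54), ([317.8, 314.2], 39), ([242.4, 318.8], 9)]
s 190 [([266.6, 260.2], 5), ([280.2, 262.4], 10), ([293.7, 279.3], 103), ([257.2, 291.0], 52), ([283.0, 294.6], 55), ([254.2, 299.4], 51), ([260.5, 305.9], 36), ([273.7, 307.9], 39), ([318.7, 316.2], 12)]
s 205 [([257.0, 291.0], 33), ([282.8, 294.5], 41), ([254.0, 299.4], 36), ([260.2, 306.0], 24), ([273.6, 308.1], 29)]
t 150 [([219.3, 166.8], 64), ([219.6, 178.9], 30), ([227.9, 178.7], 28), ([213.9, 185.5], 34), ([213.9, 196.7], 35), ([228.1, 200.1], 34), ([212.0, 209.0], 102)]
t 170 [([219.6, 178.6], 14), ([227.9, 178.6], 14), ([213.7, 185.2], 17), ([213.7, 196.4], 18), ([228.0, 200.0], 15)]
t 190 []
t 205 []
-15 [[311.0, 272.0], [309.0, 280.0], [307.0, 287.0]]
0 [[304.0, 271.0], [302.0, 278.0], [300.0, 286.0]]
15 [[297.0, 270.0], [295.0, 277.0], [293.0, 285.0]]
30 [[291.0, 269.0], [288.0, 276.0], [286.0, 284.0]]
```

```bash
python3 - <<'E'
from h import *
S,T=pose('side'),pose('top')
th=np.radians(2.1);e=np.array([np.cos(th),np.sin(th),0]);f=np.array([-np.sin(th),np.cos(th),0]);c=np.array([576.5,85,22])
for u in((257,291),(282.8,294.5),(254,299.4),(260.2,306),(273.6,308.1)):
    p=onz(S,*u,35);print('S',p.round(),'box',round((p-c)@e),round((p-c)@f))
for u in((219.6,178.9),(227.9,178.7),(213.9,185.5),(213.9,196.7),(228.1,200.1)):
    p=onz(T,*u,35);print('T',p.round(),'box',round((p-c)@e),round((p-c)@f))
p=np.array([474,81.8,260.3])
g=p+[0,0,2]
for tilt in(0,10,20):
    t=np.radians(tilt)
    def w(x,y,z):
        X,Z=x+51,z-126;a=g+e*(X*np.cos(t)+Z*np.sin(t))+f*y;a[2]+=-X*np.sin(t)+Z*np.cos(t);return a
    print(tilt,[np.round(proj(S,w(*q)),0).tolist() for q in((30,29,0),(30,-29,0),(-29,29,0),(-29,29,34),(-29,-29,38),(30,29,4))])
im=cv2.imread('pics/s4.png');L=cv2.createLineSegmentDetector().detect(cv2.cvtColor(im,6))[0][:,0]
for l in L:
    if np.hypot(l[2]-l[0],l[3]-l[1])>7 and all(270<x<335 for x in l[::2]) and all(245<y<315 for y in l[1::2]):print(l.round().tolist())
cv2.imwrite('pics/v10.png',np.hstack([cv2.resize(im[230:320,240:340],(400,360),interpolation=3),cv2.resize(cv2.imread('pics/t4.png')[150:240,180:280],(400,360),interpolation=3)]))
E
```

```text
S [647.  69.  35.] box 70 -19
S [584.  64.  35.] box 7 -21
S [647.  92.  35.] box 70 5
S [626. 106.  35.] box 51 19
S [594. 104.  35.] box 18 18
T [647.  95.  35.] box 71 8
T [648.  71.  35.] box 71 -16
T [627. 111.  35.] box 51 24
T [594. 109.  35.] box 19 23
T [585.  67.  35.] box 8 -18
0 [[286.0, 291.0], [293.0, 269.0], [313.0, 296.0], [313.0, 287.0], [318.0, 263.0], [286.0, 290.0]]
10 [[297.0, 296.0], [303.0, 274.0], [323.0, 298.0], [320.0, 289.0], [326.0, 265.0], [296.0, 295.0]]
20 [[308.0, 300.0], [314.0, 278.0], [334.0, 299.0], [328.0, 290.0], [333.0, 266.0], [308.0, 299.0]]
[293.0, 258.0, 296.0, 246.0]
[297.0, 268.0, 292.0, 256.0]
[333.0, 267.0, 296.0, 261.0]
[312.0, 288.0, 315.0, 278.0]
[299.0, 285.0, 311.0, 284.0]
[288.0, 290.0, 300.0, 285.0]
[319.0, 272.0, 313.0, 295.0]
[306.0, 271.0, 296.0, 269.0]
[328.0, 308.0, 319.0, 308.0]
[313.0, 272.0, 306.0, 272.0]
[314.0, 273.0, 312.0, 281.0]
[330.0, 277.0, 332.0, 284.0]
[312.0, 296.0, 291.0, 292.0]
[292.0, 271.0, 286.0, 288.0]
```

```bash
python3 -m handwheel '[[[1,-7,0,15,0],[1,-6.7,0,25,0],[1,0,0,30,0],[1,0,0,15,0],[1,0,0,0,0]]]'|grep -E 'force|pos';python3 -m handwheel '[[[1,0,0,0,0],[1,0,0,0,0]]]'|grep -E 'force|pos'; python3 - <<'E'
from h import *
S,T=pose('side'),pose('top')
for a,b in (((250.6,160.5),(267.4,209.9)),((246.9,168.8),(267.4,209.9))):
    print(tri(T,a,S,b))
im=cv2.imread('pics/side0.png');g=cv2.cvtColor(im,6)
for n,(x0,x1,y0,y1) in {'side0':(215,285,195,320),'top0':(160,262,145,185)}.items():
    g=cv2.cvtColor(cv2.imread(f'pics/{n}.png'),6);L=cv2.createLineSegmentDetector().detect(g)[0][:,0]
    print(n,[l.round().astype(int).tolist() for l in L if np.hypot(l[2]-l[0],l[3]-l[1])>14 and all(x0<x<x1 for x in l[::2]) and all(y0<y<y1 for y in l[1::2])])
H=np.array([683.,89,75]);th=np.radians(2.1);e=np.array([np.cos(th),np.sin(th),0]);f=np.array([-np.sin(th),np.cos(th),0])
for q in(1.2,1.3,1.4):
    d=-np.cos(q)*e+[0,0,np.sin(q)];n=np.sin(q)*e+[0,0,np.cos(q)]
    print(q,[(np.round(proj(S,H+189*d+y*f+t*n)).tolist(),np.round(proj(T,H+189*d+y*f+t*n)).tolist()) for y in(-90,90) for t in(0,19)])
E
```

```text
eef_pos: [484.2, 81.6, 171.1]
force: [-1.6, -1.0, -1.5]
gripper_force: 30.0
eef_pos: [487.9, 82.5, 175.8]
force: [-0.7, -0.6, -1.7]
gripper_force: 30.0
(array([644.4896667 , -27.09477251, 223.78789558]), np.float64(22.177245044678376))
(array([631.21788293, -18.95563854, 232.04787842]), np.float64(3.4600135142934585))
side0 [[259, 211, 242, 256], [254, 258, 229, 314], [252, 224, 234, 247], [240, 277, 268, 214], [249, 306, 270, 309], [236, 315, 256, 263], [258, 264, 254, 287], [218, 315, 238, 276], [255, 319, 240, 316], [274, 316, 249, 311]]
top0 [[163, 171, 236, 171], [234, 165, 179, 165], [206, 176, 189, 175], [191, 157, 208, 158], [209, 157, 238, 157]]
1.2 [([269.0, 210.0], [239.0, 173.0]), ([261.0, 206.0], [238.0, 165.0]), ([242.0, 279.0], [162.0, 174.0]), ([232.0, 276.0], [162.0, 166.0])]
1.3 [([261.0, 207.0], [238.0, 165.0]), ([252.0, 204.0], [238.0, 157.0]), ([232.0, 276.0], [162.0, 166.0]), ([222.0, 273.0], [161.0, 158.0])]
1.4 [([252.0, 204.0], [238.0, 157.0]), ([244.0, 202.0], [238.0, 149.0]), ([222.0, 273.0], [161.0, 158.0]), ([212.0, 270.0], [161.0, 150.0])]
```

```bash
python3 -m handwheel '[[[1,0,0,8,0],[1,0,0,12,0],[1,0,0,6,0],[1,0,0,2,0],[1,0,0,0,0]]]'|grep -E 'force|pos';python3 -m handwheel '[[[1,0,0,1.5,0],[1,0,0,0,0]]]'|grep -E 'force|pos';python3 -m handwheel '[[[1,0,0,1.2,0],[1,0,0,0,0]]]'|grep -E 'force|pos'
```

```text
eef_pos: [486.8, 82.2, 146.8]
force: [-1.3, 0.2, -1.2]
gripper_force: 30.0
eef_pos: [487.3, 82.3, 145.7]
force: [0.7, -0.6, -1.4]
gripper_force: 30.0
eef_pos: [488.1, 82.4, 145.5]
force: [-1.0, -1.0, 4.7]
gripper_force: 30.0
```

```bash
python3 -m handwheel '[[[1,-4,0,0,0],[1,-4,0,0,0],[1,-4,0,0,0],[1,-4,0,0,0],[1,-4,0,0,0]]]'|grep -E 'force|pos';python3 -m handwheel '[[[1,-4,0,0,0],[1,-4,0,0,0],[1,-4,0,0,0],[1,-4,0,0,0],[1,-4,0,0,0]]]'|grep -E 'force|pos';python3 -m handwheel '[[[1,-4,0,0,0],[1,-4,0,0,0],[1,-4,0,0,0]]]'|grep -E 'force|pos'; python3 - <<'E'
from h import *
S,a=snap('side','s5');T,b=snap('top','t5');p=np.array(robot.state()['eef_pos']);print(p)
th=np.radians(2.1);e=np.array([np.cos(th),np.sin(th),0]);f=np.array([-np.sin(th),np.cos(th),0]);c=np.array([576.5,85,22])
print('lip',(p+82.5*e-c)@e)
for n,im,P,x0,x1,y0,y1,t in(('s',a,S,240,300,280,320,200),('t',b,T,200,245,172,215,150)):
    w=im[y0:y1,x0:x1].min(2);k,l,st,ce=cv2.connectedComponentsWithStats((w>t).astype(np.uint8))
    for q,s_ in zip(ce[1:],st[1:]):
        if s_[4]>4:
            X=onz(P,*(q+[x0,y0]),36);print(n,s_[4],'box',round((X-c)@e),round((X-c)@f))
E
```

```text
eef_pos: [508.2, 83.2, 145.5]
force: [-2.2, -0.2, 7.9]
gripper_force: 30.0
eef_pos: [528.2, 83.9, 145.5]
force: [-1.6, -0.6, 6.5]
gripper_force: 30.0
eef_pos: [540.2, 84.3, 145.6]
force: [-1.5, -0.1, 6.5]
gripper_force: 30.0
[540.81351503  84.32109468 145.47520017]
lip 46.8126046861973
s 25 box 70 -20
s 24 box 71 3
s 32 box 33 12
s 16 box 58 19
t 28 box 72 5
t 28 box 71 -19
t 124 box 23 27
t 34 box 43 -11
```

```bash
python3 -m handwheel '[[[1,-4,0,0,0],[1,-4,0,0,0],[1,-4,0,0,0]]]'|grep -E 'force|pos';python3 -m handwheel '[[[1,-4,0,0,0],[1,-4,0,0,0],[1,-4,0,0,0]]]'|grep -E 'force|pos';python3 -m handwheel '[[[1,-2,0,0,0],[1,0,0,0,0]]]'|grep -E 'force|pos'; cat > ice.py <<'E'
from h import *
import sys
n=sys.argv[1];z=float(sys.argv[2])
S,a=snap('side','s'+n);T,b=snap('top','t'+n);p=np.array(robot.state()['eef_pos']);print(p)
th=np.radians(2.1);e=np.array([np.cos(th),np.sin(th),0]);f=np.array([-np.sin(th),np.cos(th),0]);c=np.array([576.5,85,22])
print('lip',(p+82.5*e-c)@e)
for n,im,P,x0,x1,y0,y1,t in(('s',a,S,240,300,255,320,200),('t',b,T,200,245,170,215,150)):
    w=im[y0:y1,x0:x1].min(2);k,l,st,ce=cv2.connectedComponentsWithStats((w>t).astype(np.uint8))
    for q,s_ in zip(ce[1:],st[1:]):
        if s_[4]>4:
            X=onz(P,*(q+[x0,y0]),36);Y=onz(P,*(q+[x0,y0]),z);print(n,(q+[x0,y0]).round(),s_[4],'box',round((X-c)@e),round((X-c)@f),'up',round((Y-c)@e),round((Y-c)@f))
E
python3 ice.py 6 40
```

```text
eef_pos: [551.8, 84.8, 145.5]
force: [-2.1, -0.6, 7.9]
gripper_force: 30.0
eef_pos: [563.8, 85.2, 145.6]
force: [-3.0, 0.3, 8.7]
gripper_force: 30.0
eef_pos: [566.2, 85.3, 145.5]
force: [-0.8, 0.4, 5.8]
gripper_force: 30.0
[566.20289243  85.31609837 145.53158359]
lip 72.22139104599995
s [254. 301.] 45 box 68 9 up 67 11
s [269. 303.] 17 box 33 8 up 32 10
t [212. 191.] 101 box 36 29 up 35 28
t [221. 178.] 25 box 72 3 up 72 2
t [228. 178.] 20 box 72 -18 up 72 -19
```

```bash
python3 -m handwheel '[[[1,-3,0,0,0],[1,-3,0,0,0],[1,0,0,0,0]]]'|grep -E 'force|pos';python3 -m handwheel '[[[1,0,0,-2,0],[1,0,0,-3,0],[1,0,0,-4,0],[1,0,0,-5,0],[1,0,0,-6,0]]]'|grep -E 'force|pos';python3 -m handwheel '[[[1,0,0,-7,0],[1,0,0,-8,0],[1,0,0,-8,0],[1,0,0,-8,0],[1,0,0,-8,0]]]'|grep -E 'force|pos';python3 -m handwheel '[[[1,0,0,-7,0],[1,0,0,-6,0],[1,0,0,-4,0],[1,0,0,-2,0],[1,0,0,0,0]]]'|grep -E 'force|pos';python3 ice.py 7 115
```

```text
eef_pos: [572.2, 85.5, 145.5]
force: [0.1, 0.5, 6.1]
gripper_force: 30.0
eef_pos: [570.3, 85.1, 164.2]
force: [-0.7, -0.1, -2.8]
gripper_force: 30.0
eef_pos: [571.3, 85.2, 204.5]
force: [-0.4, -0.5, -1.9]
gripper_force: 30.0
eef_pos: [571.2, 85.2, 222.7]
force: [0.2, 0.6, -2.4]
gripper_force: 30.0
[570.70479245  85.13246691 221.91552376]
lip 76.7135386258305
s [249. 278.] 20 box 100 -50 up 73 -1
s [262. 277.] 13 box 71 -59 up 46 -9
s [265. 284.] 14 box 58 -40 up 34 8
s [242. 296.] 24 box 101 1 up 74 46
t [203. 185.] 84 box 54 54 up 38 32
```

```bash
python3 -m handwheel '[[[1,1,0,0,0],[1,2,0,0,0],[1,3,0,0,0],[1,4,0,0,0],[1,5,0,0,0]]]'|grep -E 'force|pos';python3 -m handwheel '[[[1,6,0,0,0],[1,7,0,0,0],[1,8,0,0,0],[1,9,0,0,0],[1,10,0,0,0]]]'|grep -E 'force|pos';python3 -m handwheel '[[[1,10,0,-2,0],[1,8,0,-4,0],[1,4,0,-4,0],[1,2,0,-2,0],[1,0,0,0,0]]]'|grep -E 'force|pos';python3 ice.py 8 128
```

```text
eef_pos: [555.5, 84.6, 222.0]
force: [-0.4, -0.1, -1.2]
gripper_force: 30.0
eef_pos: [515.0, 83.2, 222.2]
force: [0.2, -0.2, -1.4]
gripper_force: 30.0
eef_pos: [492.3, 82.5, 235.3]
force: [0.6, 0.5, -2.3]
gripper_force: 30.0
[492.5145862   82.44538966 234.63439784]
lip -1.5226190730072735
s [281. 281.] 50 box 20 -57 up -3 1
s [296. 279.] 26 box -14 -68 up -34 -9
s [298. 287.] 15 box -24 -48 up -43 10
s [275. 293.] 42 box 25 -20 up 1 34
s [268. 306.] 41 box 31 16 up 7 67
t [213. 196.] 76 box 21 25 up 5 1
t [228. 194.] 32 box 26 -17 up 10 -38
t [219. 204.] 23 box -3 9 up -17 -14
t [201. 207.] 35 box -11 58 up -24 32
```

```bash
python3 -m handwheel '[[[1,-25,0,0,0],[1,-20,0,0,0],[1,-15,0,0,0],[1,-10,0,0,0],[1,-5,0,0,0]]]'|grep -E 'force|pos';python3 -m handwheel '[[[1,0,0,0,0],[1,0,0,0,0]]]'|grep -E 'force|pos';python3 ice.py 9 124
```

```text
eef_pos: [568.2, 85.0, 233.7]
force: [-0.9, -0.2, -1.9]
gripper_force: 30.0
eef_pos: [566.2, 85.0, 233.7]
force: [-0.9, 0.0, -2.1]
gripper_force: 30.0
[565.98754564  85.0908505  234.02121118]
lip 71.99793496497182
s [266. 274.] 18 box 63 -69 up 36 -12
s [245. 284.] 11 box 105 -33 up 74 21
s [277. 294.] 15 box 22 -20 up -1 32
s [268. 306.] 28 box 32 16 up 8 64
t [202. 184.] 70 box 56 58 up 38 33
```

```bash
python3 -m handwheel '[[[1,1,0,0,0],[1,2,0,0,0],[1,3,0,0,0],[1,4,0,0,0],[1,5,0,0,0]]]'|grep -E 'force|pos';python3 -m handwheel '[[[1,6,0,0,0],[1,7,0,0,0],[1,8,0,0,0],[1,9,0,0,0],[1,9,0,0,0]]]'|grep -E 'force|pos';python3 -m handwheel '[[[1,8,0,0,0],[1,6,0,0,0],[1,4,0,0,0],[1,2,0,0,0],[1,0,0,0,0]]]'|grep -E 'force|pos';python3 ice.py 10 124; python3 -c "
from h import *
a=cv2.imread('pics/s10.png')[240:325,235:335];b=cv2.imread('pics/t10.png')[160:245,180:280]
cv2.imwrite('pics/v10.png',np.hstack([cv2.resize(a,(400,340),interpolation=3),cv2.resize(b,(400,340),interpolation=3)]))"
```

```text
eef_pos: [551.5, 84.5, 234.3]
force: [-0.0, -0.9, -1.6]
gripper_force: 30.0
eef_pos: [511.8, 83.1, 234.2]
force: [0.1, -0.1, -1.4]
gripper_force: 30.0
eef_pos: [492.7, 82.4, 234.4]
force: [0.1, -0.2, -2.0]
gripper_force: 30.0
[493.30974846  82.45965685 234.34332021]
lip -0.7274680485937515
s [297. 279.] 19 box -16 -69 up -35 -12
s [275. 294.] 42 box 25 -20 up 2 32
s [261. 297.] 36 box 55 -3 up 29 47
s [270. 306.] 40 box 28 16 up 5 65
t [223. 184.] 33 box 56 -2 up 38 -22
t [215. 193.] 32 box 30 19 up 14 -3
t [228. 194.] 32 box 26 -17 up 11 -37
t [215. 203.] 64 box 0 18 up -14 -4
t [201. 207.] 38 box -11 58 up -23 32
```

```bash
python3 -m handwheel '[[[1,0,0,-1,3],[1,0,0,-2,5],[1,0,0,-2,7],[1,0,0,-1,7],[1,0,0,0,7]]]'|grep -E 'force|pos';python3 -m handwheel '[[[1,0,0,0,7],[1,0,0,0,7],[1,0,0,0,7],[1,0,0,0,7],[1,0,0,0,7]]]'|grep -E 'force|pos';python3 -m handwheel '[[[1,0,0,0,7],[1,0,0,0,7],[1,0,0,0,7],[1,0,0,0,5],[1,0,0,0,2.1]]]'|grep -E 'force|pos';python3 -m handwheel '[[[1,-2,2,0,0],[1,-4,2,0,0],[1,-6,2,0,0],[1,-8,2,0,0],[1,-10,2,0,0]]]';
cat > ice2.py <<'E'
from h import *
import sys
n=sys.argv[1]
S,a=snap('side','s'+n);T,b=snap('top','t'+n);s=robot.state();p=np.array(s['eef_pos']);R=np.array(s['orientation']);m=-R[:,0];l=R[:,1]
print(p.round(1),'mouth',m.round(3),'t',s['time'])
z=p[2]-124+2.5+11
q=p+52.5*m
for nm,im,P,t in(('s',a,S,175),('t',b,T,140)):
    pts=[proj(P,[*(q+x*m+y*l)[:2],z]) for x in(-30,45) for y in(-32,32)]
    x0,y0=np.floor(np.min(pts,0)).astype(int)-3;x1,y1=np.ceil(np.max(pts,0)).astype(int)+4
    w=im[y0:y1,x0:x1].min(2)
    for t in(150,175,200):
        k,lb,st,ce=cv2.connectedComponentsWithStats((w>t).astype(np.uint8))
        print(nm,t,[(int(st[i,4]),[round(float((onz(P,*(ce[i]+[x0,y0]),z)-q)@v)) for v in(m,l)]) for i in range(1,k) if 5<st[i,4]<400])
E
python3 ice2.py 11
```

```text
eef_pos: [493.6, 82.5, 240.4]
force: [0.3, 1.2, -1.3]
gripper_force: 30.0
eef_pos: [493.5, 82.5, 240.2]
force: [-0.9, 0.0, -1.9]
gripper_force: 30.0
eef_pos: [493.5, 82.5, 240.2]
force: [0.7, -0.8, -1.7]
gripper_force: 30.0
time: 24.6
eef_pos: [503.3, 51.7, 240.2]
orientation: [[0.0, 1.0, 0.0], [1.0, -0.0, 0.0], [0.0, 0.0, -1.0]]
force: [-0.0, -0.3, -2.3]
gripper_width: 18.0
gripper_force: 30.0
[503.4  49.4 240.2] mouth [-0.005 -1.     0.001] t 24.7
s 150 [(142, [-26, 31]), (326, [-5, -31]), (17, [-10, 19])]
s 175 [(76, [-2, -12]), (20, [-42, 33]), (35, [-33, -44])]
s 200 [(29, [-7, -12])]
t 150 [(12, [5, 39]), (33, [49, 32]), (300, [5, 2]), (84, [-19, -39])]
t 175 [(25, [-10, -11])]
t 200 []
```

```bash
python3 - <<'E'
from h import *
T,S=pose('top'),pose('side');q=np.array([503.4,49.4-52.5,0])
for P,n in((T,'t11'),(S,'s11')):
    im=cv2.imread(f'pics/{n}.png').min(2)
    pts=[proj(P,[q[0]+x,q[1]+y,z]) for x in(-29,29) for y in(-30,29) for z in(118,)]
    x0,y0=np.floor(np.min(pts,0)).astype(int);x1,y1=np.ceil(np.max(pts,0)).astype(int);print(x0,y0)
    for r in im[y0:y1+1,x0:x1+1]:print(' '.join(f'{v:3d}' for v in r))
E
```

```text
234 215
 74  67  76  82  86  86  88  90  92  93  94  97 103 111 117 117 105  87  76  75  89 119 142 147 148
 66  68  91 106 110 112 112 111 112 112 109 108 108 112 114 115 113 110 110 114 121 134 146 148 148
 67  84 117 136 141 142 142 143 141 142 142 140 138 137 139 140 141 144 146 147 147 148 150 151 148
 70  94 129 148 150 152 154 154 153 153 153 152 151 151 151 154 155 156 154 155 153 152 154 151 146
 71  96 131 148 153 153 154 153 153 152 153 153 151 151 152 153 156 155 155 155 153 153 153 150 146
 68  96 131 147 152 152 152 153 152 153 153 153 153 152 152 153 155 155 156 155 155 154 152 149 145
 68  97 131 147 152 152 152 153 153 153 154 151 152 151 152 154 154 156 156 156 156 155 154 151 148
 70  99 130 148 153 153 154 153 153 152 154 153 151 152 152 154 156 155 156 156 156 155 154 153 149
 71  97 129 147 153 152 153 152 152 152 154 152 152 151 152 154 155 155 155 156 155 156 156 154 150
 66  95 126 146 151 152 152 153 151 152 152 153 150 151 152 155 155 155 156 156 156 156 155 152 151
 62  92 123 144 153 153 151 152 152 152 152 152 151 151 151 154 155 155 155 156 156 155 154 
[... 4047 characters left out ...]
 112 111 106 101 112 142 157 162 165 168
167 136 117 114 113 113 113 113 112 112 111 111 113 112 112 113 113 112 112 112 113 112 113 112 111 106 102 118 139 150 155 156 162
172 145 127 121 118 116 115 113 113 112 112 112 112 113 112 112 112 112 112 112 112 112 112 112 111 108 112 141 159 163 161 159 157
177 165 151 144 138 132 129 124 120 117 115 114 114 113 113 113 112 113 111 112 112 112 111 112 112 108 123 161 179 181 180 178 175
171 172 170 170 168 162 158 149 143 137 132 130 126 121 117 115 114 114 114 113 112 112 112 112 112 112 133 169 182 185 185 185 184
155 158 159 161 162 164 167 168 169 167 162 158 152 145 137 132 129 126 121 116 114 113 113 113 113 117 147 175 184 185 185 185 184
```

```bash
python3 - <<'E'
from h import *
S,T=pose('side'),pose('top')
th=np.radians(2.1);e=np.array([np.cos(th),np.sin(th),0]);f=np.array([-np.sin(th),np.cos(th),0]);c=np.array([576.5,85,22])
for n,P,x0,x1,y0,y1,t in(('s11',S,240,305,265,325,190),('t11',T,196,236,165,222,140)):
    w=cv2.imread(f'pics/{n}.png')[y0:y1,x0:x1].min(2)
    for tt in(t,t+12):
        k,l,st,ce=cv2.connectedComponentsWithStats((w>tt).astype(np.uint8))
        print(n,tt,[(int(st[i,4]),round(float((onz(P,*(ce[i]+[x0,y0]),36)-c)@e)),round(float((onz(P,*(ce[i]+[x0,y0]),36)-c)@f))) for i in range(1,k) if st[i,4]>4])
E
```

```text
s11 190 [(5, 106, -34), (48, 25, -20), (47, 54, -3), (47, 29, 16)]
s11 202 [(34, 25, -20), (35, 55, -3), (38, 29, 16)]
t11 140 [(120, 106, 21), (45, 26, -18), (8, 26, 27)]
t11 152 [(36, 107, -11), (16, 106, 55), (32, 26, -17)]
```

```bash
python3 -c "
from h import *
a=cv2.imread('pics/s11.png')[200:340,215:348];b=cv2.imread('pics/t11.png')[140:270,160:283]
cv2.imwrite('pics/v10.png',np.hstack([cv2.resize(a,(400,421),interpolation=2),cv2.resize(b,(400,421),interpolation=2)]))"
```

```text
(no output)
```

View pics/v10.png

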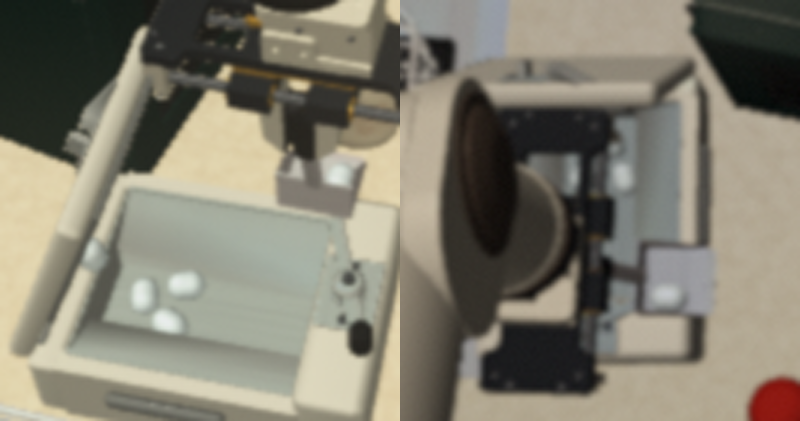

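```bash
python3 -m handwheel '[[[1,2,-2,0,0],[1,4,-3,0,-2],[1,6,-3,0,-4],[1,7,-3,0,-5],[1,6,-3,0,-6]]]'|grep -E 'force|pos';python3 -m handwheel '[[[1,0,0,0,-7],[1,0,0,0,-7],[1,0,0,0,-7],[1,0,0,0,-7],[1,0,0,0,-7]]]'|grep -E 'force|pos';python3 -m handwheel '[[[1,0,0,0,-7],[1,0,0,0,-7],[1,0,0,0,-7],[1,0,0,0,-7],[1,0,0,0,-6]]]'|grep -E 'force|pos';python3 -m handwheel '[[[1,0,0,0,-4],[1,0,0,0,-2.1],[1,0,0,0,0]]]'; python3 -c "
from h import *
print(onz(pose('side'),245.9,284,85))"
```

```text
eef_pos: [486.3, 77.9, 240.2]
force: [0.1, -0.5, -2.2]
gripper_force: 30.0
eef_pos: [486.4, 77.5, 240.2]
force: [0.5, -0.4, -1.9]
gripper_force: 30.0
eef_pos: [486.3, 77.4, 240.2]
force: [0.4, 0.4, -1.4]
gripper_force: 30.0
time: 26.2
eef_pos: [486.4, 77.3, 240.2]
orientation: [[-0.999, -0.04, -0.0], [-0.04, 0.999, 0.0], [0.0, 0.0, -1.0]]
force: [0.4, -0.0, -1.9]
gripper_width: 18.3
gripper_force: 30.0
[661.88205236  85.85247738  85.        ]
```

```bash
python3 -m handwheel '[[[1,-1.5,2.4,5,0.2],[1,0,2.4,10,0],[1,0,0,14,0],[1,0,0,14,0],[1,0,0,12,0]]]'|grep -E 'force|pos';python3 -m handwheel '[[[1,0,0,10,0],[1,0,0,8,0],[1,0,0,5,0],[1,0,0,2,0],[1,0,0,0,0]]]'|grep -E 'force|pos';python3 -m handwheel '[[[1,0,0,6,0],[1,0,0,5,0],[1,0,0,2.5,0],[1,0,0,0,0],[1,0,0,0,0]]]'
```

```text
eef_pos: [487.5, 81.7, 183.5]
force: [-0.4, -0.6, -1.9]
gripper_force: 30.0
eef_pos: [488.1, 81.2, 159.8]
force: [-0.3, -0.1, -2.0]
gripper_force: 30.0
time: 27.45
eef_pos: [488.3, 81.1, 146.7]
orientation: [[-0.999, -0.032, -0.0], [-0.032, 0.999, 0.0], [0.0, 0.0, -1.0]]
force: [-0.1, 0.6, -1.8]
gripper_width: 17.6
gripper_force: 30.0
```

```bash
python3 -m handwheel '[[[1,0,0.6,1.2,-0.3],[1,0,0,1,0],[1,0,0,0,0],[1,-3,0,0,0],[1,-5,0,0,0]]]'|grep -E 'force|pos';python3 -m handwheel '[[[1,-5,0,0,0],[1,-5,0,0,0],[1,-5,0,0,0],[1,-5,0,0,0],[1,-5,0,0,0]]]'|grep -E 'force|pos';python3 -m handwheel '[[[1,-5,0,0,0],[1,-5,0,0,0],[1,-5,0,0,0],[1,-5,0,0,0],[1,-5,0,0,0]]]'|grep -E 'force|pos';python3 -m handwheel '[[[1,-4,0,0,0],[1,-4,0,0,0],[1,-3,0,0,0]]]'|grep -E 'force|pos';python3 -m handwheel '[[[1,-3,0,0,0],[1,-3,0,0,0]]]'|grep -E 'force|pos'
```

```text
eef_pos: [496.8, 82.4, 145.5]
force: [-2.1, -0.3, 4.3]
gripper_force: 30.0
eef_pos: [522.4, 83.2, 145.5]
force: [-1.3, 0.5, 6.4]
gripper_force: 30.0
eef_pos: [547.4, 84.2, 145.6]
force: [-0.2, -0.3, 5.8]
gripper_force: 30.0
eef_pos: [558.4, 84.6, 145.5]
force: [-2.5, 0.2, 6.5]
gripper_force: 30.0
eef_pos: [564.0, 84.8, 145.6]
force: [-3.2, 0.7, 7.6]
gripper_force: 30.0
```

```bash
python3 -m handwheel '[[[1,-3,0,0,0],[1,-3,0,0,0]]]'|grep -E 'force|pos';python3 -m handwheel '[[[1,-3,0,0,0],[1,-2,0,0,0]]]'|grep -E 'force|pos';python3 -m handwheel '[[[1,-2,0,0,0],[1,-1,0,0,0]]]'|grep -E 'force|pos'; python3 ice.py 12 40
```

```text
eef_pos: [570.1, 85.0, 145.6]
force: [-1.7, -0.4, 6.1]
gripper_force: 30.0
eef_pos: [575.3, 85.2, 145.5]
force: [-2.5, 0.4, 6.1]
gripper_force: 30.0
eef_pos: [578.3, 85.3, 145.6]
force: [-1.5, 0.3, 5.4]
gripper_force: 30.0
[578.42960091  85.31113913 145.51746682]
lip 84.43970626853545
s [266. 300.] 7 box 41 0 up 40 2
s [252. 303.] 27 box 71 15 up 69 17
t [212. 184.] 104 box 56 29 up 55 28
t [225. 177.] 16 box 76 -9 up 75 -10
```

```bash
python3 -m handwheel '[[[1,-2,0,0,0],[1,0,0,0,0],[1,1,0,-1,0],[1,2,0,-1,0],[1,3,0,-1,0]]]'|grep -E 'force|pos';python3 -m handwheel '[[[1,4,0,0,0],[1,4,0,0,0],[1,3,0,0,0],[1,2,0,-1,0],[1,1,0,-2,0]]]'|grep -E 'force|pos';python3 -m handwheel '[[[1,0,0,-3,0],[1,0,0,-4,0],[1,0,0,-5,0],[1,0,0,-6,0],[1,0,0,-7,0]]]'|grep -E 'force|pos';python3 -m handwheel '[[[1,0,0,-8,0],[1,0,0,-8,0],[1,0,0,-8,0],[1,0,0,-8,0],[1,0,0,-8,0]]]'|grep -E 'force|pos';python3 -m handwheel '[[[1,0,0,-7,0],[1,0,0,-6,0],[1,0,0,-4,0],[1,0,0,-2,0],[1,0,0,0,0]]]'|grep -E 'force|pos'; python3 ice.py 13 122;
```

```text
eef_pos: [572.9, 84.8, 147.0]
force: [-0.3, 0.0, -1.5]
gripper_force: 30.0
eef_pos: [558.6, 84.3, 150.3]
force: [0.4, -0.1, -1.9]
gripper_force: 30.0
eef_pos: [559.6, 84.4, 176.2]
force: [1.4, 0.2, -1.6]
gripper_force: 30.0
eef_pos: [559.5, 84.4, 216.6]
force: [-0.4, 0.6, -2.1]
gripper_force: 30.0
eef_pos: [559.4, 84.4, 234.9]
force: [-0.7, -0.0, -1.4]
gripper_force: 30.0
[559.00080933  84.32186611 234.19319426]
lip 64.9877125554416
s [262. 275.] 21 box 71 -65 up 44 -10
s [272. 277.] 24 box 46 -63 up 22 -7
s [256. 283.] 35 box 80 -40 up 52 13
s [254. 295.] 15 box 74 -5 up 47 44
t [202. 185.] 87 box 54 58 up 36 33
```

```bash
python3 -m handwheel '[[[1,1,0,-1,0],[1,2,0,-1,0],[1,3,0,-1,0],[1,4,0,-1,0],[1,5,0,-1,0]]]'|grep -E 'force|pos';python3 -m handwheel '[[[1,6,0,-1,0],[1,7,0,0,0],[1,8,0,0,0],[1,8,0,0,0],[1,7,0,0,1]]]'|grep -E 'force|pos';python3 -m handwheel '[[[1,6,0,0,2],[1,5,0,0,3],[1,3,0,0,4],[1,2,0,0,5],[1,0,0,0,6]]]'|grep -E 'force|pos';python3 -m handwheel '[[[1,0,0,0,7],[1,0,0,0,7],[1,0,0,0,7],[1,0,0,0,7],[1,0,0,0,7]]]'|grep -E 'force|pos';python3 -m handwheel '[[[1,0,0,0,7],[1,0,0,0,7],[1,0,0,0,7],[1,0,0,0,6],[1,0,0,0,5]]]'|grep -E 'force|pos';python3 -m handwheel '[[[1,0,0,0,3],[1,0,0,0,1.1],[1,0,0,0,0]]]';python3 ice2.py 14
```

```text
eef_pos: [543.8, 83.8, 239.5]
force: [0.5, -0.6, -1.7]
gripper_force: 30.0
eef_pos: [507.0, 82.4, 240.5]
force: [0.6, -0.1, -1.3]
gripper_force: 30.0
eef_pos: [491.2, 83.0, 240.5]
force: [-0.0, -0.4, -2.0]
gripper_force: 30.0
eef_pos: [491.8, 82.9, 240.6]
force: [-0.3, -0.4, -1.4]
gripper_force: 30.0
eef_pos: [491.8, 83.0, 240.6]
force: [0.1, 0.0, -2.0]
gripper_force: 30.0
time: 34.23
eef_pos: [492.0, 83.0, 240.6]
orientation: [[-0.0, 1.0, 0.0], [1.0, 0.0, 0.0], [0.0, 0.0, -1.0]]
force: [-0.0, 0.2, -1.9]
gripper_width: 17.8
gripper_force: 30.0
[492.1  83.  240.6] mouth [ 0.002 -1.    -0.   ] t 34.3333
s 150 [(7, [64, -35]), (54, [-4, 41]), (17, [-9, 19]), (111, [-41, 23])]
s 175 [(22, [-8, 41]), (67, [2, -11]), (118, [-17, -42])]
s 200 [(36, [4, -10])]
t 150 [(66, [39, 20]), (182, [-5, 6]), (152, [20, -26])]
t 175 [(23, [9, 18]), (19, [-21, -3]), (23, [0, -7])]
t 200 []
```

```bash
python3 -m handwheel '[[[1,-2,1,0,0],[1,-4,2,0,0],[1,-6,3,0,0],[1,-8,3,0,0],[1,-9,3,0,0]]]'|grep -E 'force|pos';python3 -m handwheel '[[[1,-9,1.5,0,0],[1,-8,0,1,0],[1,-7,0,2,0],[1,-5,0,3,0],[1,-3,0,3,0]]]'|grep -E 'force|pos';python3 -m handwheel '[[[1,-1,0,3,0],[1,0,0,3,0],[1,0,0,2,0],[1,0,0,1,0],[1,0,0,0,0]]]';python3 ice2.py 15
```

```text
eef_pos: [504.7, 53.0, 240.5]
force: [-0.2, -0.8, -2.4]
gripper_force: 30.0
eef_pos: [505.6, 20.9, 231.2]
force: [-0.5, 0.0, -0.8]
gripper_force: 30.0
time: 35.58
eef_pos: [505.6, 21.4, 222.1]
orientation: [[-0.001, 1.0, -0.001], [1.0, 0.001, 0.0], [0.0, -0.001, -1.0]]
force: [-0.5, 0.7, -2.0]
gripper_width: 17.9
gripper_force: 30.0
[505.9  21.3 222.5] mouth [ 0.001 -1.    -0.   ] t 35.6833
s 150 [(207, [-27, 28]), (18, [-5, 19]), (99, [3, -12]), (173, [-15, -44])]
s 175 [(68, [4, -10]), (22, [-53, 22])]
s 200 [(37, [7, -9])]
t 150 [(9, [-26, 40]), (22, [19, 38]), (24, [49, 19]), (175, [-4, 6]), (40, [24, -10]), (11, [39, -7]), (25, [-35, -36]), (6, [28, -39])]
t 175 [(20, [10, 19]), (19, [-19, -2]), (18, [3, -6])]
t 200 []
```

```bash
python3 -m handwheel '[[[1,0,-2,0,0],[1,0,-3,0,0],[1,0,-1,0,0],[1,0,0,0,0]]]'|grep -E 'force|pos';python3 -m handwheel '[[[1,-12,0,0,0],[1,-22,0,0,0],[1,-28,0,0,0],[1,-27,0,0,0],[1,0,0,0,0]]]'|grep -E 'force|pos';python3 ice2.py 16
```

```text
eef_pos: [499.4, 20.9, 222.6]
force: [0.3, -1.1, -0.8]
gripper_force: 30.0
eef_pos: [499.5, -74.7, 222.8]
force: [-0.2, -0.8, -1.1]
gripper_force: 30.0
[499.7 -69.4 222.6] mouth [-0.003 -1.     0.   ] t 36.5333
s 150 [(339, [22, -27]), (90, [-24, 39]), (16, [4, 19])]
s 175 [(94, [22, -12])]
s 200 [(24, [30, -11]), (21, [8, -8])]
t 150 [(13, [0, 41]), (300, [8, 5]), (24, [54, -9]), (58, [37, -10]), (8, [-29, -39])]
t 175 [(15, [37, 17]), (22, [14, -3]), (24, [37, -10])]
t 200 []
```

```bash
python3 -m handwheel '[[[1,0,0,0,0],[1,0,0,0,0]]]'|grep -E 'force|pos';python3 ice2.py 17; python3 - <<'E'
from h import *
P=pose('top');im=cv2.imread('pics/t17.png').min(2)
pts=[proj(P,[x,y,105]) for x in(460,550) for y in(-110,-200)]
x0,y0=np.floor(np.min(pts,0)).astype(int);x1,y1=np.ceil(np.max(pts,0)).astype(int);print(x0,y0)
for r in im[y0:y1+1,x0:x1+1]:print(' '.join(f'{v:3d}' for v in r))
E
```

```text
eef_pos: [499.9, -66.7, 222.5]
force: [0.0, 0.2, -1.8]
gripper_force: 30.0
[500.  -66.8 222.5] mouth [ 0.002 -1.    -0.   ] t 36.8
s 150 [(211, [26, -37]), (90, [-21, 38]), (20, [-1, 19]), (78, [4, -13])]
s 175 [(7, [45, -25]), (43, [3, -13])]
s 200 []
t 150 [(10, [-25, 40]), (11, [4, 41]), (11, [-30, -39])]
t 175 [(20, [49, 7]), (6, [31, -12])]
t 200 []
286 210
145 149 152 153 151 151 150 149 149 149 149 149 152 154 154 153 150 150 150 149 148 147 147 150 150 153 153 151 150 148 148 147 147 148 149 148
145 148 151 154 153 152 150 149 150 150 149 149 153 153 152 150 144 143 142 143 143 143 145 149 150 151 151 151 151 148 148 147 147 148 147 147
146 147 149 151 152 150 150 151 152 150 150 150 150 147 144 138 130 128 129 130 130 133 139 143 148 149 150 149 148 148 148 148 148 147 147 146
147 148 149 147 149 151 152 152 151 151 148 145 137 129 122 113 107 104 104 107 109 116 121 129 137 144 148 149 149 148 147 147 146 145 146 146
146 148 148 148 150 152 153 152 150 143 135 124 109  99  89  83  78  78  77  81  84  87  95 104 116 130 141 147 148 148 147 146 146 145 145 146
146 148 151 150
[... 3892 characters left out ...]
 148 147 147 147 147 142 133 121 111 105 104 102 102 100  99  94  93  91  96 106 121 135 142 144 146 145 144 145 147 148 149
151 150 149 150 148 147 147 147 148 147 146 146 140 132 123 116 109 107 107 105 107 112 117 125 134 141 145 146 147 146 147 147 147 147 149 148
150 150 149 148 147 147 148 148 147 148 148 148 147 144 139 136 134 134 136 138 139 141 141 143 146 147 146 146 146 148 149 149 149 150 149 147
149 149 149 147 146 145 147 146 148 148 150 149 149 147 145 145 146 147 149 151 151 150 149 149 150 149 148 146 146 147 150 148 150 150 151 149
148 147 148 145 144 143 145 147 148 149 150 150 148 148 146 147 147 149 151 150 150 149 150 151 151 152 150 149 146 147 148 147 148 151 152 152
```

```bash
python3 -m handwheel '[[[1,6,0,-10,0],[1,8,0,-15,0],[1,0,0,-12,0],[1,0,0,0,0],[1,0,0,0,0]]]'|grep -E 'force|pos';python3 ice2.py 18; python3 - <<'E'
from h import *
P=pose('top');im=cv2.imread('pics/t18.png').min(2)
for z,X,Y in((125,(465,535),(-55,-135)),(50,(475,535),(-120,-190))):
    pts=[proj(P,[x,y,z]) for x in X for y in Y]
    x0,y0=np.floor(np.min(pts,0)).astype(int);x1,y1=np.ceil(np.max(pts,0)).astype(int);print(x0,y0)
    for r in im[y0:y1+1,x0:x1+1]:print(' '.join(f'{v:3d}' for v in r))
E
```

```text
eef_pos: [500.5, -53.4, 260.5]
force: [-0.4, -0.1, -1.6]
gripper_force: 30.0
[499.4 -53.8 259.1] mouth [ 0.001 -1.    -0.   ] t 37.3167
s 150 [(280, [28, -33]), (19, [0, 20]), (73, [5, -11]), (89, [-34, 35])]
s 175 [(38, [3, -11])]
s 200 []
t 150 [(10, [-9, 39]), (19, [20, 39]), (14, [53, -27]), (9, [-35, -40]), (23, [-12, -38])]
t 175 [(16, [40, 12]), (24, [42, -12])]
t 200 []
264 214
 30  28  33  33  37  54  88 124 139 140 139 139 139 142 146 149 150 151 151 150 148 146 145 148 148 149 151 154 154 154 151 143 135 125
 29  34  41  51  70  91 110 128 130 121 118 119 118 122 126 131 132 134 137 136 136 136 140 144 147 148 150 150 151 150 141 127 110  92
 31  42  56  76 107 129 137 135 116  95  88  89  91  92  94  97 100 104 108 110 113 115 119 126 132 135 136 139 140 136 124 105  84  68
 29  44  63  92 125 145 149 135 107  84  88  95  97  98  99 100 100 101 104 105 106 104 104 107 112 115 120 122 123 122 108  84  66  59
 30  44  64  98 133 150 149 134 105  94 112 127 131 131 131 132 131 131 132 132 128 125 123 123 126 127 127 131 131 126 113  88  64  59
 35  47  69 107 140 152 149 132
[... 5364 characters left out ...]
 165 161 149 128 100  95 121
159 158 153 143 133 130 141 154 161 160 154 146 138 131 134 150 161 166 165 166 166 163 152 136 109  92 105 130
155 157 154 142 124 114 120 132 140 139 136 131 132 137 149 158 165 166 166 166 164 157 142 116  94 100 123 141
141 147 150 141 125 116 118 125 131 135 139 140 146 154 161 164 166 166 165 163 154 140 119  97  98 120 140 148
130 140 145 139 128 121 124 127 133 141 149 154 159 164 164 165 164 161 157 148 131 109  95 101 120 137 148 148
140 144 146 144 133 125 120 120 125 135 145 153 156 159 158 155 150 145 131 117 101  91 100 121 138 144 145 148
150 150 149 148 142 133 120 110 107 114 125 132 134 135 133 126 119 107  97  91  95 108 125 140 144 146 145 145
```

```bash
python3 -m handwheel '[[[1,-20,0,0,0],[1,-38,0,0,0],[1,-40,0,0,0],[1,-40,0,0,0],[1,-40,0,0,0]]]'|grep -E 'force|pos';python3 -m handwheel '[[[1,-33,0,0,0],[1,-18,0,15,0],[1,0,0,35,0],[1,0,0,35,0],[1,0,0,25,0]]]'|grep -E 'force|pos';python3 -m handwheel '[[[1,0,0,12,0],[1,0,0,0,0],[1,0,0,0,0]]]'
```

```text
eef_pos: [499.0, -233.6, 258.6]
force: [0.1, -0.1, -0.9]
gripper_force: 30.0
eef_pos: [497.8, -282.9, 145.9]
force: [-1.6, 0.6, -1.7]
gripper_force: 30.0
time: 38.4
eef_pos: [499.7, -283.0, 137.2]
orientation: [[-0.0, 1.0, -0.001], [1.0, 0.0, 0.0], [0.0, -0.001, -1.0]]
force: [1.3, -0.5, -1.3]
gripper_width: 17.7
gripper_force: 30.0
```

```bash
python3 -m handwheel '[[[1,0,0,6,0],[1,0,0,4,0],[1,0,0,2.5,0],[1,0,0,0,0]]]'|grep -E 'force|pos';python3 -m handwheel '[[[1,0,0,1.2,0],[1,0,0,0,0],[1,0,0,0,0]]]'|grep -E 'force|pos'
```

```text
eef_pos: [500.1, -283.0, 125.3]
force: [-0.8, 0.6, -0.8]
gripper_force: 30.0
eef_pos: [500.3, -283.2, 124.2]
force: [0.0, -0.0, 0.2]
gripper_force: 30.0
```

```bash
python3 -m handwheel '[[[1,0,0,0.6,0],[1,0,0,0,0],[0.5,0,0,0,0],[0.5,0,0,0,0],[0.5,0,0,0,0]]]'|grep -E 'force|pos';python3 -m handwheel '[[[0.5,0,0,0,0],[0.5,0,0,0,0],[0.5,0,0,-20,0],[0.5,0,0,-35,0],[0.5,0,0,-40,0]]]'; python3 -m handwheel '[[[1,0,0,-35,0],[1,30,0,0,0],[1,0,0,0,0]]]'; python3 - <<'E'
from h import *
S,a=snap('side','s19');T,b=snap('top','t19')
base=np.array([500.,-335.5,0])
def W(x,y,z):return base+[y,-x,z]
for n,P,im in(('s',S,a),('t',T,b)):
    print(n,[np.round(proj(P,W(*q))).tolist() for q in((30,29,2),(30,-29,2),(-29,29,34),(-29,-29,34),(-51,0,126))])
    g=cv2.cvtColor(im,6);L=cv2.createLineSegmentDetector().detect(g)[0][:,0]
    c=proj(P,W(0,0,20))
    print([l.round().astype(int).tolist() for l in L if np.hypot(l[2]-l[0],l[3]-l[1])>8 and np.hypot((l[0]+l[2])/2-c[0],(l[1]+l[3])/2-c[1])<22])
m=(b[200:300,330:420].max(2)<50).astype(np.uint8);k,l,st,ce=cv2.connectedComponentsWithStats(m);print('dark',[(s.tolist(),(c+[330,200]).round()) for s,c in zip(st[1:],ce[1:]) if s[4]>15])
E
```

```text
eef_pos: [499.8, -283.2, 123.1]
force: [-0.5, -0.4, -0.1]
gripper_force: 0.0
time: 39.82
eef_pos: [498.1, -282.2, 216.9]
orientation: [[-0.0, 1.0, -0.005], [1.0, 0.0, 0.002], [0.002, -0.005, -1.0]]
force: [1.1, -1.0, -0.9]
gripper_width: 45.7
gripper_force: 0.0
time: 40.07
eef_pos: [502.2, -249.2, 255.9]
orientation: [[-0.004, 1.0, 0.005], [1.0, 0.004, 0.001], [0.001, 0.005, -1.0]]
force: [-0.2, 2.0, -0.9]
gripper_width: 30.2
gripper_force: 0.0
s [[342.0, 186.0], [361.0, 189.0], [338.0, 192.0], [358.0, 195.0], [347.0, 175.0]]
[[351, 168, 350, 194], [346, 194, 343, 168], [356, 204, 339, 201], [361, 192, 357, 203], [338, 199, 339, 189], [337, 207, 348, 213]]
t [[377.0, 225.0], [377.0, 244.0], [358.0, 223.0], [358.0, 243.0], [353.0, 230.0]]
[[363, 233, 364, 248]]
dark [([51, 5, 14, 26, 59], array([389., 217.])), ([71, 85, 15, 6, 66], array([408., 287.]))]
```

```bash
python3 -m handwheel '[[[1,0,0,-9,-7],[1,0,0,-9,-7],[1,0,0,-9,-7],[1,0,0,-9,-7],[1,0,0,-9,-7]]]'|grep -E 'force|pos';python3 -m handwheel '[[[1,0,0,0,-7],[1,0,0,0,-7],[1,0,0,0,-7],[1,0,0,0,-7],[1,0,0,0,-7]]]'|grep -E 'force|pos';python3 -m handwheel '[[[1,0,0,0,-7],[1,0,0,0,-7],[1,0,0,0,-7],[1,0,0,0,-1.1],[1,1.5,39,0,0]]]'|grep -E 'force|pos';python3 -m handwheel '[[[1,1.5,39,0,0],[1,1.5,39,0,0],[1,1.5,39,0,0],[1,1.5,39,0,0],[1,1.5,39,0,0]]]'|grep -E 'force|pos';python3 -m handwheel '[[[1,1.5,39,0,0],[1,1.5,39,0,0],[1,1.5,39,0,0],[1,1.5,39,0,0],[1,0,0,0,0]]]'
```

```text
eef_pos: [499.2, -254.0, 297.6]
force: [0.3, 0.1, 0.7]
gripper_force: 0.0
eef_pos: [499.1, -254.0, 297.2]
force: [-0.0, 0.0, -0.1]
gripper_force: 0.0
eef_pos: [495.5, -222.7, 297.3]
force: [0.9, -0.3, 0.5]
gripper_force: 0.0
eef_pos: [481.6, -18.5, 297.8]
force: [1.6, 0.4, -0.7]
gripper_force: 0.0
time: 42.25
eef_pos: [468.9, 144.7, 298.2]
orientation: [[-0.999, -0.044, -0.0], [-0.044, 0.999, 0.004], [0.0, 0.004, -1.0]]
force: [0.3, 1.7, -0.0]
gripper_width: 0.6
gripper_force: 0.0
```

```bash
python3 - <<'E'
from h import *
S,a=snap('side','s20');T,b=snap('top','t20')
H=np.array([683.,89,75]);th=np.radians(2.1);e=np.array([np.cos(th),np.sin(th),0]);f=np.array([-np.sin(th),np.cos(th),0]);c=np.array([576.5,85,22])
for n,P,im,x0,x1,y0,y1 in(('s',S,a,215,275,195,325),('t',T,b,160,262,145,190)):
    L=cv2.createLineSegmentDetector().detect(cv2.cvtColor(im,6))[0][:,0]
    print(n,[l.round().astype(int).tolist() for l in L if np.hypot(l[2]-l[0],l[3]-l[1])>18 and all(x0<x<x1 for x in l[::2]) and all(y0<y<y1 for y in l[1::2])])
for q in(1.15,1.2,1.25):
    d=-np.cos(q)*e+[0,0,np.sin(q)];n=np.sin(q)*e+[0,0,np.cos(q)]
    print(q,[(np.round(proj(S,H+189*d+y*f+t*n)).tolist(),np.round(proj(T,H+189*d+y*f+t*n)).tolist()) for y in(-90,90) for t in(0,19)])
w=a[255:325,240:305].min(2);k,l,st,ce=cv2.connectedComponentsWithStats((w>190).astype(np.uint8))
print([(int(st[i,4]),(ce[i]+[240,255]).round(),round(float((onz(S,*(ce[i]+[240,255]),36)-c)@e)),round(float((onz(S,*(ce[i]+[240,255]),36)-c)@f))) for i in range(1,k) if st[i,4]>4])
# scoop check by side blobs
E
```

```text
s [[260, 210, 241, 257], [254, 258, 230, 313], [243, 271, 269, 212], [236, 314, 247, 290], [249, 283, 254, 265], [258, 264, 254, 287], [218, 314, 239, 275], [267, 319, 241, 314]]
t [[163, 171, 236, 171], [234, 165, 179, 165], [209, 157, 238, 157]]
1.15 [([273.0, 212.0], [239.0, 177.0]), ([265.0, 208.0], [238.0, 169.0]), ([247.0, 281.0], [163.0, 178.0]), ([237.0, 277.0], [162.0, 170.0])]
1.2 [([269.0, 210.0], [239.0, 173.0]), ([261.0, 206.0], [238.0, 165.0]), ([242.0, 279.0], [162.0, 174.0]), ([232.0, 276.0], [162.0, 166.0])]
1.25 [([265.0, 208.0], [239.0, 169.0]), ([257.0, 205.0], [238.0, 161.0]), ([237.0, 278.0], [162.0, 170.0]), ([227.0, 274.0], [161.0, 162.0])]
[(14, array([266., 260.]), 76, -109), (5, array([280., 262.]), 37, -110), (10, array([245., 283.]), 106, -35), (40, array([254., 294.]), 73, -8), (58, array([250., 322.]), 61, 64)]
```

```bash
python3 -m handwheel '[[[1,-38,-1,0,0],[1,-40,-1,0,0],[1,-40,-1,0,0],[1,-40,-1,0,0],[1,-34,0,0,0]]]'|grep -E 'force|pos';python3 -m handwheel '[[[1,0,0,0,0],[1,0,0,0,0]]]'
```

```text
eef_pos: [665.3, 135.2, 297.2]
force: [0.6, 0.2, 0.4]
gripper_force: 0.0
time: 42.93
eef_pos: [663.6, 135.9, 295.5]
orientation: [[-1.0, -0.031, -0.003], [-0.031, 1.0, -0.002], [0.003, -0.002, -1.0]]
force: [-0.6, 1.3, -0.7]
gripper_width: 0.6
gripper_force: 0.0
```

```bash
python3 -m handwheel '[[[1,0,8,20,0],[1,0,0,23,0],[1,0,0,0,0],[1,14.7,0,3.8,0],[1,14.7,0,3.8,0]]]'|grep -E 'force|pos';python3 -m handwheel '[[[1,14.7,0,3.8,0],[1,14.2,0,8.7,0]]]'|grep -E 'force|pos';python3 -m handwheel '[[[1,14.2,0,8.7,0],[1,12,0,11.3,0]]]'|grep -E 'force|pos'
```

```text
eef_pos: [633.0, 144.5, 248.3]
force: [2.4, 0.2, -0.5]
gripper_force: 0.9
eef_pos: [604.3, 143.7, 237.6]
force: [0.8, -0.7, 2.3]
gripper_force: 0.9
eef_pos: [577.6, 142.8, 217.4]
force: [1.5, -0.1, 2.3]
gripper_force: 0.8
```

```bash
python3 -m handwheel '[[[1,12,0,11.3,0],[1,9.5,0,13.5,0]]]'|grep -E 'force|pos';python3 -m handwheel '[[[1,9.5,0,13.5,0],[1,6.8,0,15.3,0]]]'|grep -E 'force|pos';python3 -m handwheel '[[[1,6.8,0,15.3,0],[1,3.5,0,12,0]]]'|grep -E 'force|pos';python3 -m handwheel '[[[1,3.5,0,12,0],[1,0,0,6,0]]]'|grep -E 'force|pos';python3 -m handwheel '[[[1,0,0,3,0],[1,0,0,0,0]]]'|grep -E 'force|pos'
```

```text
eef_pos: [555.9, 142.2, 192.3]
force: [-0.6, 0.1, 2.1]
gripper_force: 0.7
eef_pos: [539.5, 141.6, 163.1]
force: [-0.2, -0.5, 1.1]
gripper_force: 0.6
eef_pos: [528.7, 141.1, 134.9]
force: [0.2, 0.9, 0.7]
gripper_force: 0.5
eef_pos: [524.8, 140.9, 116.3]
force: [-1.5, 0.0, 1.2]
gripper_force: 0.4
eef_pos: [526.2, 141.5, 113.5]
force: [-0.1, -0.5, 0.2]
gripper_force: 0.0
```

```bash
python3 -m handwheel '[[[1,0,0,2,0],[1,0,0,0,0]]]'|grep -E 'force|pos';python3 -m handwheel '[[[1,0,0,1.5,0],[1,0,0,0,0]]]'|grep -E 'force|pos';python3 -m handwheel '[[[1,0,0,1,0],[1,0,0,0,0]]]'; python3 - <<'E'
from h import *
S,a=snap('side','s21');T,b=snap('top','t21')
for n,P,im,(u0,u1,v0,v1) in(('s',S,a,(225,350,225,355)),('t',T,b,(175,262,150,258))):
    L=cv2.createLineSegmentDetector().detect(cv2.cvtColor(im,6))[0][:,0]
    print(n,[l.round().astype(int).tolist() for l in L if np.hypot(l[2]-l[0],l[3]-l[1])>18 and all(u0<x<u1 for x in l[::2]) and all(v0<y<v1 for y in l[1::2])])
H=np.array([683.,89,75]);th=np.radians(2.1);e=np.array([np.cos(th),np.sin(th),0]);f=np.array([-np.sin(th),np.cos(th),0])
for q in(0,.1):
    d=-np.cos(q)*e+[0,0,np.sin(q)];n=np.sin(q)*e+[0,0,np.cos(q)]
    print(q,[[np.round(proj(P,H+r*d+y*f+19*n)).tolist() for r,y in((189,-90),(189,90),(0,90),(0,-90))] for P in(S,T)])
E
```

```text
eef_pos: [527.0, 142.1, 111.9]
force: [0.1, -0.7, 0.2]
gripper_force: 0.2
eef_pos: [527.0, 142.2, 110.9]
force: [-0.8, -0.8, 6.0]
gripper_force: 3.2
time: 45.02
eef_pos: [527.0, 142.2, 110.7]
orientation: [[-0.999, -0.037, 0.002], [-0.037, 0.999, -0.0], [-0.002, -0.0, -1.0]]
force: [-4.9, -1.6, 13.7]
gripper_width: 0.6
gripper_force: 7.0
s [[315, 285, 308, 313], [282, 288, 269, 275], [271, 304, 277, 286], [312, 274, 298, 287], [263, 232, 267, 252], [309, 227, 311, 266], [298, 338, 263, 331], [332, 355, 229, 335], [301, 231, 278, 234], [290, 276, 309, 269], [307, 331, 318, 289], [320, 291, 312, 330], [313, 334, 332, 338], [340, 311, 346, 269], [333, 342, 337, 319], [225, 317, 259, 323], [227, 322, 260, 329], [292, 272, 273, 268], [264, 349, 282, 354], [252, 333, 288, 340]]
t [[221, 198, 220, 218], [218, 227, 199, 224], [194, 222, 194, 196], [255, 167, 253, 249], [248, 228, 249, 163], [249, 252, 206, 253], [203, 233, 185, 229], [203, 249, 244, 248], [207, 164, 188, 164], [231, 231, 208, 232]]
0 [[[325.0, 263.0], [308.0, 332.0], [222.0, 316.0], [249.0, 250.0]], [[249.0, 230.0], [183.0, 230.0], [185.0, 162.0], [250.0, 161.0]]]
0.1 [[[324.0, 258.0], [307.0, 327.0], [221.0, 316.0], [248.0, 250.0]], [[248.0, 228.0], [180.0, 229.0], [185.0, 161.0], [250.0, 161.0]]]
```

```bash
python3 -m handwheel '[[[1,0,0,-15,0],[1,0,0,-30,0],[0.56,20,-3,-10,0],[0.56,30,-4.5,0,0],[0.56,30.5,-5,0,7]]]'|grep -E 'force|pos';python3 -m handwheel '[[[0.56,0,0,0,7],[0.56,0,0,0,7],[0.56,0,0,0,7],[0.56,0,0,0,7],[0.56,0,0,0,7]]]'|grep -E 'force|pos';python3 -m handwheel '[[[0.56,0,0,0,7],[0.56,0,0,0,7],[0.56,0,0,0,7],[0.56,0,0,0,7],[0.56,0,0,0,0.5]]]'|grep -E 'force|pos';python3 -m handwheel '[[[0.56,0,0,0,0]]]'; python3 - <<'E'
from h import *
P,im=snap('wrist','w22');T,b=snap('top','t22');s=robot.state();p=np.array(s['eef_pos']);R=np.array(s['orientation'])
d=np.array([447.2,126.7])-p[:2];print('need tx ty',(R[:2,:2].T@d).round(1),'expected px',proj(P,[447.2,126.7,114]),proj(T,[447.2,126.7,114]))
m=(im.max(2)<55).astype(np.uint8);k,l,st,ce=cv2.connectedComponentsWithStats(m);print([(q.tolist(),c.round(1).tolist()) for q,c in zip(st[1:],ce[1:]) if 60<q[4]<20000])
E
```

```text
eef_pos: [446.9, 127.1, 164.9]
force: [-0.3, 0.3, -0.2]
gripper_force: 0.0
eef_pos: [446.5, 126.8, 164.2]
force: [0.2, -0.7, -0.3]
gripper_force: 0.0
eef_pos: [446.5, 126.9, 164.0]
force: [-0.1, 0.2, -0.5]
gripper_force: 0.0
time: 46.45
eef_pos: [446.4, 126.9, 163.9]
orientation: [[-0.371, 0.928, 0.0], [0.928, 0.371, 0.0], [-0.0, 0.0, -1.0]]
force: [0.2, -0.1, 0.6]
gripper_width: 40.3
gripper_force: 0.0
need tx ty [-0.5  0.8] expected px (np.float64(325.7921852499555), np.float64(232.22972126495824)) (np.float64(195.99453402598425), np.float64(246.7270911847942))
[([380, 0, 260, 192, 1595], [494.0, 119.4]), ([437, 0, 17, 7, 68], [446.6, 2.0]), ([457, 0, 53, 30, 969], [484.4, 11.1]), ([518, 0, 53, 25, 800], [546.9, 8.6]), ([580, 0, 52, 21, 555], [610.1, 6.4]), ([625, 2, 15, 29, 239], [634.5, 17.4]), ([427, 7, 21, 27, 348], [436.2, 19.9]), ([564, 6, 52, 41, 1108], [589.7, 26.4]), ([504, 11, 51, 41, 1091], [529.0, 31.2]), ([444, 16, 52, 40, 1084], [469.2, 35.7]), ([609, 29, 31, 36, 667], [626.8, 46.1]), ([550, 34, 50, 39, 1025], [574.1, 52.9]), ([491, 39, 50, 38, 1018], [515.2, 57.5]), ([432, 43, 50, 38, 1000], [456.7, 61.8]), ([594, 56, 46, 37, 953], [617.4, 73.8]), ([535, 60, 50, 37, 967], [559.5, 78.2]), ([478, 65, 49, 36, 943], [501.8, 82.6]), ([433, 71, 36, 21, 221], [451.6, 81.6]), ([579, 81, 48, 35, 905], [602.3, 98.1]), ([522, 85, 48, 35, 898], [545.4, 102.4]), ([472, 90, 41, 22, 261], [492.4, 100.2]), ([621, 101, 19, 27, 325], [632.2, 114.2]), ([565, 105, 47, 34, 849], [587.7, 121.5]), ([515, 109, 41, 24, 298], [536.1, 120.5]), ([606, 124, 34, 33, 609], [623.9, 139.0]), ([557, 128, 40, 23, 322], [576.8, 139.0]), ([598, 146, 38, 23, 320], [617.0, 157.4]), ([312, 218, 26, 34, 685], [324.2, 235.0]), ([250, 242, 153, 50, 1275], [328.2, 275.2]), ([392, 260, 214, 88, 9554], [464.0, 302.0])]
```

```bash
python3 -m handwheel '[[[0.56,-0.3,0.5,10,0],[0.56,0,0,18,0],[0.56,0,0,13,0],[0.73,0,0,0,0],[0.73,0,0,0,0]]]'|grep -E 'force|pos|wid';python3 -m handwheel '[[[0.73,0,0,0,0],[0.73,0,0,0,0],[0.73,-0.4,-5.9,0,-7],[0.73,-0.4,-5.9,0,-7],[0.73,-0.4,-5.9,0,-7]]]'
```

```text
eef_pos: [445.9, 126.3, 121.7]
force: [0.4, 0.3, -0.0]
gripper_width: 31.4
gripper_force: 0.0
time: 47.38
eef_pos: [432.6, 117.8, 123.6]
orientation: [[-0.682, 0.731, 0.002], [0.731, 0.682, 0.001], [-0.001, 0.002, -1.0]]
force: [-0.4, 0.6, -1.0]
gripper_width: 25.1
gripper_force: 0.4
```

```bash
python3 -m handwheel '[[[0.73,-0.4,-5.9,0,-7],[0.73,-0.4,-5.9,0,-7],[0.73,-0.4,-5.9,0,-7]]]'|grep -E 'force|pos|wid|ori';python3 -m handwheel '[[[0.73,-0.4,-5.9,0,-7],[0.73,-0.4,-5.9,0,-7]]]'|grep -E 'force|pos|wid|ori'; python3 -m handwheel '[[[0.73,-0.3,-5,0,-6],[0.73,0,0,0,0]]]'|grep -E 'force|pos|wid|ori'
```

```text
eef_pos: [423.6, 105.5, 124.2]
orientation: [[-0.899, 0.438, 0.006], [0.438, 0.899, 0.004], [-0.004, 0.006, -1.0]]
force: [3.5, 12.1, 1.6]
gripper_width: 24.7
gripper_force: 6.2
eef_pos: [421.3, 98.5, 125.4]
orientation: [[-0.979, 0.205, 0.01], [0.205, 0.979, 0.009], [-0.008, 0.011, -1.0]]
force: [-0.3, 22.4, 5.8]
gripper_width: 24.9
gripper_force: 11.1
eef_pos: [419.7, 93.9, 125.5]
orientation: [[-0.995, 0.101, 0.008], [0.101, 0.995, 0.009], [-0.007, 0.009, -1.0]]
force: [-3.8, 15.4, 9.8]
gripper_width: 24.8
gripper_force: 7.7
```

```bash
python3 -m handwheel '[[[0.73,0,-5,0,-4],[0.73,0,-4,0,-3]]]'|grep -E 'force|pos|wid';python3 -m handwheel '[[[0.73,0,-3,0,0],[0.73,0,0,0,0]]]'|grep -E 'force|pos|wid';python3 -m handwheel '[[[0.73,0,-2,0,0],[0.73,0,0,0,0]]]'|grep -E 'force|pos|wid|ori'
```

```text
eef_pos: [417.1, 79.8, 124.1]
force: [-0.8, 0.7, 0.4]
gripper_width: 24.9
gripper_force: 0.4
eef_pos: [416.6, 74.3, 123.3]
force: [-0.4, 0.6, 0.6]
gripper_width: 25.1
gripper_force: 0.1
eef_pos: [416.5, 73.5, 123.1]
orientation: [[-1.0, -0.01, 0.001], [-0.01, 1.0, 0.001], [-0.001, 0.001, -1.0]]
force: [0.7, 3.2, 1.2]
gripper_width: 24.8
gripper_force: 1.4
```

```bash
python3 -m handwheel '[[[0.73,0,-2.5,0,0],[0.73,0,0,0,0]]]'|grep -E 'force|pos|wid';python3 -m handwheel '[[[0.73,0,-1.5,0,0],[0.73,0,0,0,0]]]'|grep -E 'force|pos|wid|ori|time'
```

```text
eef_pos: [416.6, 72.9, 123.1]
force: [-0.9, 8.7, 2.7]
gripper_width: 24.9
gripper_force: 4.3
time: 48.8
eef_pos: [416.6, 72.6, 123.1]
orientation: [[-1.0, -0.013, 0.002], [-0.013, 1.0, 0.004], [-0.002, 0.004, -1.0]]
force: [-1.7, 11.3, 2.6]
gripper_width: 25.3
gripper_force: 6.0
```

```bash
python3 -m handwheel '[[[0.73,0,4,0,0],[0.6,0,4,0,0],[0.6,0,0,0,0],[0.6,0,0,0,0],[0.6,0,0,0,0]]]'|grep -E 'force|pos|wid';python3 -m handwheel '[[[0.6,0,0,-15,0],[0.6,0,0,-35,0],[0.6,0,0,-40,0],[0.6,-20,0,-40,0],[0.6,-35,0,-20,0]]]'|grep -E 'force|pos|wid';python3 -m handwheel '[[[0.6,-35,0,0,0],[0.6,0,0,0,0],[0.6,0,0,0,0]]]'; python3 - <<'E'
from h import *
P,im=snap('wrist','w23');T,b=snap('top','t23');S,a=snap('side','s23')
m=(im[:230].max(2)<60).astype(np.uint8);k,l,st,ce=cv2.connectedComponentsWithStats(m)
for q,c in zip(st[1:],ce[1:]):
    if 60<q[4]<1500: print(q.tolist(),c.round(1),onz(P,*c,114).round(1))
for n,I,Q,(u0,u1,v0,v1) in(('t',b,T,(185,255,225,275)),('s',a,S,(300,370,270,350))):
    m=(I[v0:v1,u0:u1].max(2)<60).astype(np.uint8);k,l,st,ce=cv2.connectedComponentsWithStats(m)
    print(n,[(q.tolist(),(c+[u0,v0]).round(1),onz(Q,*(c+[u0,v0]),114).round(1)) for q,c in zip(st[1:],ce[1:]) if q[4]>8])
print(proj(T,[417,77,114]),proj(S,[417,77,114]),proj(P,[417,77,114]))
E
```

```text
eef_pos: [415.9, 76.2, 122.5]
force: [0.1, -0.6, 0.5]
gripper_width: 36.5
gripper_force: 0.0
eef_pos: [469.0, 77.2, 274.3]
force: [0.8, 0.6, 1.4]
gripper_width: 36.3
gripper_force: 0.0
time: 49.88
eef_pos: [505.7, 77.0, 269.5]
orientation: [[-1.0, -0.009, -0.001], [-0.009, 1.0, 0.0], [0.001, 0.0, -1.0]]
force: [-0.5, 0.3, 0.1]
gripper_width: 36.6
gripper_force: 0.0
[253, 16, 103, 8, 368] [300.2  20.5] [362.6  54.7 114. ]
[318, 81, 19, 20, 278] [327.   90.4] [417.1  77.5 114. ]
[441, 126, 36, 104, 1096] [453. 176.] [493.2 198.3 114. ]
[469, 126, 51, 2, 62] [497.2 126.2] [446.5 232.4 114. ]
[513, 136, 15, 14, 177] [520.2 142.7] [461.2 256.2 114. ]
[530, 136, 16, 14, 182] [537.4 142.5] [460.9 272.  114. ]
[547, 136, 16, 14, 178] [554.4 142.7] [460.9 287.7 114. ]
[572, 137, 8, 14, 65] [575.6 143.4] [461.4 307.5 114. ]
[463, 155, 8, 29, 116] [466.6 169.3] [486.5 210.2 114. ]
[491, 154, 17, 30, 362] [498.9 168.8] [485.8 240.8 114. ]
[507, 154, 18, 30, 388] [515.3 168.4] [485.3 256.2 114. ]
[523, 154, 19, 30, 384] [531.9 168.5] [485.2 272.  114. ]
[540, 155, 19, 29, 375] [548.6 168.9] [485.
[... 676 characters left out ...]
224.3] [542.2 240.3 114. ]
[498, 220, 14, 10, 120] [504.4 224.5] [542.3 256.1 114. ]
[514, 220, 14, 10, 121] [520.3 224.5] [542.2 271.9 114. ]
[530, 220, 14, 10, 118] [536.1 224.5] [542.  287.8 114. ]
t [([14, 0, 34, 8, 194], array([217.3, 228.5]), array([496.5,  73.5, 114. ])), ([65, 6, 3, 19, 31], array([250.7, 241.3]), array([465.1, -16.7, 114. ])), ([26, 31, 6, 6, 27], array([213.7, 258.4]), array([417.9,  78.1, 114. ]))]
s [([50, 21, 6, 10, 48], array([352.7, 295.4]), array([416.2,  77.5, 114. ]))]
(np.float64(214.14828074980522), np.float64(258.76298671941794)) (np.float64(352.3435730486592), np.float64(295.14858959005994)) (np.float64(326.4418956342539), np.float64(90.25435961845365))
```

```bash
python3 - <<'E'
from h import *
T,S=pose('top'),pose('side');b=cv2.imread('pics/t23.png');a=cv2.imread('pics/s23.png')
r=[]
for n,I,Q in(('t',b,T),('s',a,S)):
    u,v=np.round(proj(Q,[500,-284,126])).astype(int);u0,v0=u-14,v-16
    m=(I[v0:v0+32,u0:u0+28].max(2)<70).astype(np.uint8);k,l,st,ce=cv2.connectedComponentsWithStats(m)
    print(n,(u,v),[(q.tolist(),(c+[u0,v0]).round(1)) for q,c in zip(st[1:],ce[1:]) if q[4]>10])
    if k>1:r.append(ce[1+st[1:,4].argmax()]+[u0,v0])
print(tri(T,r[0],S,r[1]))
x=cv2.absdiff(cv2.imread('pics/t18.png')[215:245,298:330],b[215:245,298:330]).max(2);print('mug diff',x.max(),(x>25).sum())
E
python3 - <<'E'
from rig import robot
print(robot.finish_job())
E
```

```text
t (np.int64(353), np.int64(230)) [([8, 12, 12, 9, 70], array([352.4, 229.9]))]
s (np.int64(347), np.int64(175)) [([12, 8, 6, 19, 82], array([347.5, 175.9])), ([0, 21, 6, 11, 50], array([336. , 185.7]))]
(array([ 500.43297444, -283.78053606,  123.68992737]), np.float64(1.3879185145741173))
mug diff 7 0
the job is handed in; nothing more can be done
None
```

The job is handed in at about 50 s of the 72 s limit. By the cameras and force readings, three ice pieces are in the cream mug, the scoop stands flat on the worktop, and the lid is shut. The latch was pushed over the crest to its stop and sits fully down. One piece had lodged on the box's back rim while scooping. I left it for the closing lid to push back into the trough and did not see where it ended up.

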